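# Lock the dust-extractor filter cover with a screwdriver

## Robot

A 6-joint arm with a two-finger parallel gripper is mounted at the origin on the work surface. World frame = base frame: x ahead of the robot, y to its left, z up, the work surface at z = 0. Lengths are in m, angles in rad, forces in N, time in s.
With the tool pointing down it reaches from about 0.25 to 0.8 m from the base axis. Payload 3.9 kg.
Tool frame: the origin (TCP) lies on the centre line of the jaws, within the pads' length; the fingertips stand 17 mm ahead of it and the grasp point (between the pads) lies 2 mm behind it; z points along the fingers, x is the direction in which the jaws open and shut, and the axes are right-handed (so a half turn about z gives the same grasp; the last joint's range is limited). The gripper opens to 85 mm and grips with 20 to 120 N. Pads are 22 mm wide; open, the fingers measure 114 mm over their backs; the gripper's body (76 mm by 85 mm) begins 54 mm behind the grasp point. The pads swing forward as they close: fully open they stand 13 mm farther back than shut.
Start: joints at [1.221, 0.26, -0.138, 1.173, 0, 1.571], TCP at [0.18, 0.493, 0.248] pointing down, gripper open.
Joint ranges: [-2.78, 2.78], [-0.83, 1.72], [-1.28, 1.37], [-1.9, 2.12], [-1.57, 1.48], [-3.14, 3.14]. Speed limits (rad/s): [2.57, 2.57, 3.14, 3.14, 3.14, 3.14].

## Interface

Orientations are given as a unit quaternion [w, x, y, z].
In Python, from workcell import telemetry, eyes, r, outline_of gives the robot as it stands.
- The arm moves only by the tool carry_out, never from a script. Its argument "series" is text: rows parted by semicolons, each of 6 numbers parted by spaces: the shift along the tool's x, y, z in cm, then the turn, a rotation vector about the tool's x, y, z in degrees. A call has 1 to 5 rows; each row shifts and turns the commanded pose from where the row before left it, along the tool's axes as they then stand; what a row does not reach is not made up. A row lasts 1/8 s, in which the tool goes at most 62.5 mm and 10.7 degrees, less where a joint would pass 70% of its speed; a pose out of reach is approached as far as the arm can. A call with a gripper value outside its range is refused whole. "fingers" is the closure in counts, from 0 (fully open) to 255 (shut), set as the call begins (left out, the last holds). The fingers move at their own pace and stop on an object; "newtons" is the grip in N (left out, the last holds). Time passes only in rows, so rows that do not move let the fingers close. It gives the time, the measured TCP pose, the force and the opening at its end, in the units of the state.
- telemetry.sense(): the state, without advancing time (a new reading comes with each control period).
- eyes.read_camera(name): name is "side" or "top"; returns (picture, depth): 480x640x3 uint8, red, green, blue; 480x640 float32, m along the optical axis (not along the pixel's ray), 0 where there is no reading.
- eyes.calibration(name): a dict with "fx", "fy", "cx", "cy" (pixels), "xyz" and "orientation" of the camera in the world. Camera axes: x right, y up, looking along -z (the intrinsics and any distortion apply to the point x, -y, -z); pixel columns grow to the right and rows downward; lengths in m; the calibration is good to about 2 mm. A picture is of the moment at which its call begins. calibration takes no time and is no camera call.
- r.close_job(): hands the job in, once; it reports no verdict.
Trained networks look in the newest picture that a camera, given by its name, has taken for a name from the list of things; names that differ only in an ending like _2 or _b are one class to them, and where a whole thing is asked for, a point or a joint stands for the part that bears it (a point fixed in the world has none). Each returns a list of dicts, best first, with "score" (0 to 1); they miss things now and then, are a little off and sometimes report something else, mostly with a low value. They report only what shows in the picture. A call takes as long as a camera call. They do not tell look-alikes from the thing itself.
- outline_of(camera, label): "pixels" (480x640 bool, what is visible of it) and "rect" ([left, top, right, bottom] in pixels, round what is visible of it).
The state is a dict: "clock": time; "joints": joint angles; "joint_velocities": joint speeds; "joint_efforts": joint torques, N m; "tcp_pos": TCP position; "tcp_rot": TCP orientation; "ft_force": force on the tool from outside, world axes, zero at the start; "moment": the same for the moment, N m; "width": opening from 0.0 (shut) to 1.0 (fully open).
Only numpy, scipy, OpenCV 4.12 (cv2) and the standard library are available. Lean on these libraries where they do the work, as an engineer would, in place of code of your own. Each camera call takes 0.05 s, during which the arm holds its last target.

## Task

The filter of the workshop dust extractor has been changed and its cover is shut but not yet locked. Take the broad flat screwdriver from the tool block, put its blade in the slotted cam lock and turn the lock a quarter turn clockwise until it seats firmly at its stop, pressing lightly, touching the machine with nothing but the blade, and not forcing the lock once it has seated. Then put the screwdriver back upright in its own hole in the block without disturbing the other tools or the things lying near them.

Things in the scene. Friction and masses are not known exactly. Their poses are not given: they have to be found in the camera images.
- vac_head: Head of a dust extractor, fixed, heavy, grey and black plastic, 360 (x) x 320 (y) mm, flat deck 150 mm up. Origin: centre of its underside. Control panel at its front (-x), red carrying handle (210 mm up) at x = +135 mm. On the deck the black filter cover, 200 x 205 mm, hinged at x = +75 mm. The cam lock is in the cover at x = -105, y = 0 mm; its keeper, a steel bridge, at x = -140 mm.
- cam_slot (a point): Centre of the cam lock's top face, 175 mm above the bench. A steel disc, 26 mm across, in a plastic bezel 39 mm across with its top level with the disc, both standing 8 mm above the cover. One straight slot right across the disc: 3.8 mm wide, 5 mm deep, flat bottom, no chamfer. Axes turn with the disc: x along the slot, z up along the axis of turning.
- cam_lock (a joint): Angle of the cam lock, rad: 0 open, slot along the head's y; grows clockwise seen from above to a hard stop at 1.571: seated, slot along the head's x. Starts at 0 to 0.3, stays where it is left. Turning takes 0.07 N m, rising to 0.12 as the tongue draws the cover on to its seal; at the stop the torque climbs steeply. Through play and give in the slot the lock lags the blade by 0.1 to 0.25 rad.
- driver: Broad flat screwdriver, 130 g, upright in a hole of the block, blade down. Origin: middle of the blade's end edge; z up to the handle, x along the blade's width. Blade 14 mm (x) by 2.4 mm (y), straight for 14 mm; 9 mm shank; dark hexagonal handle, 28 mm across flats, z = 55 to 120 mm, domed to 129. One pair of flats faces +-y. Its shoulder (z = 55) rests on the block: tip 15 mm above the bench.
- driver_grip (a point): Point on the screwdriver's axis in the middle of the handle, 90 mm above the blade tip: a good place to grip. Axes as driver.
- tool_block: Wooden tool block, fixed, 80 (x) x 210 (y) x 70 (z) mm. Origin: centre of its underside. Three square holes, 18 mm wide, 62 mm deep, with a 2 mm chamfer, at x = 0, y = -65, 0 and +65 mm. Each holds one upright tool, handle up: the broad screwdriver, a narrow screwdriver and a nut driver, in any order.
- driver_narrow: Narrow screwdriver with a round dark wooden handle (27 mm diameter, top 128 mm above the bench) and a 5 mm blade, standing in another hole of the block. Not needed; leave it alone. Origin at its blade tip.
- nut_driver: Nut driver with a round black handle (29 mm diameter, top 123 mm above the bench), standing in another hole of the block. Not needed; leave it alone. Origin at its lower end.
- screw_tin: Tin of screws, 69 mm diameter, 57 mm high, on the bench in front of the tool block. Leave it alone. Origin: centre of its underside.
- bench_brush: Wooden bench brush lying on the bench behind the tool block, 230 mm long, 26 mm high. Leave it alone. Origin: on its underside, 5 mm from the middle of its length.
- tape_roll: Roll of tape lying on the bench, 100 mm outside, 25 mm high. Leave it alone. Origin: centre of its underside.
Mind the look-alikes: they are no part of the job. Leave any red, turquoise or white look-alike of the driver alone.

How it is judged:
On the way, in this order (a step that is already met when the one before it is completed fails the run):
1. the screwdriver's blade is in the slot of the cam lock (z of driver in the frame of cam_slot below -0.003 m and horizontal distance between driver and cam_slot below 0.007 m), for 0.1 s.
2. the cam lock has been turned to its stop with the blade still in the slot (value of joint cam_lock above 1.53 rad and z of driver in the frame of cam_slot below -0.002 m and horizontal distance between driver and cam_slot below 0.007 m), for 0.2 s.
At the end, for the whole second after the job is handed in: The cam lock stands within 0.04 rad of its stop (joint above 1.53), and the broad screwdriver stands at rest in the hole it came from, its tip within 12 mm of where it was at the start and leaning less than 0.15 rad (value of joint cam_lock above 1.53 rad and distance of driver from where it was at the start of the episode below 0.012 m and angle between driver's own z axis and vertical below 0.15 rad and linear speed of driver below 0.02 m/s); the robot touches nothing.
It fails at once if the screwdriver is forced in the lock: the contact forces on its blade add up to more than 70 N (contact force between driver and vac_head above 70 N).
It fails at once if the gripper or the arm pushes on the dust extractor (more than 5 N) (contact force between any of the arm, the fingers and vac_head above 5 N).
It fails at once if another tool of the block, the tin, the brush or the tape is moved by more than 30 mm (distance of any of driver_narrow, nut_driver, screw_tin, bench_brush, tape_roll from where it was at the start of the episode above 0.03 m).
It also fails if it takes over 72 s, if anything falls off the work surface, if the arm or the gripper's body presses on something with over 40 N, if the wrist force passes 120 N, or if a joint passes its speed limit or range.

## Working session

There is one attempt and no reset: what is moved stays moved. The work goes in short steps, Python scripts to look and compute and a tool call to move; the robot and the scene stay as the last step left them, time stands still between calls to the robot, and variables do not carry over. Pictures are saved under pics/ and viewed, and the job is handed in when it is done.

Besides the shell and the picture viewer there is one more tool, called after "Request:" as name(argument=value, ...) on one line, values as JSON. carry_out: Moves the arm, as the interface text tells. Its arguments: {"type":"object","properties":{"series":{"type":"string"},"fingers":{"type":"number"},"newtons":{"type":"number"}},"required":["series"]}

```bash
ls; mkdir -p pics
python3 - <<'E'
from workcell import telemetry, eyes, r, outline_of
import cv2
print(telemetry.sense())
for n in("side","top"):
    p,d=eyes.read_camera(n); cv2.imwrite(f"pics/{n}0.png",p[:,:,::-1]); print(n,eyes.calibration(n))
E
```

```text
pics
{'clock': 0.0, 'joints': array([ 1.22097795e+00,  2.60676096e-01, -1.39388028e-01,  1.17272797e+00,
       -4.33032872e-05,  1.57079508e+00]), 'joint_velocities': array([-1.19894583e-04, -2.14024992e-05, -1.10343536e-03, -2.72785815e-04,
        5.40014406e-04,  1.25180023e-03]), 'joint_efforts': array([-9.76290248e-04, -4.05676496e+01,  2.53923082e+01,  1.86725875e-02,
       -9.29239695e-05, -1.47182213e-06]), 'tcp_pos': array([0.17971484, 0.4925704 , 0.24746188]), 'tcp_rot': array([ 5.89795830e-04,  8.19367022e-01,  5.73268425e-01, -8.05222962e-04]), 'ft_force': array([-0.0975154 ,  0.1743112 , -0.43109565]), 'moment': array([ 5.48249647e-06,  2.88423952e-02, -3.66332078e-02]), 'width': 0.9988397736001203}
side {'fx': 624.1171505065026, 'fy': 624.1171505065026, 'cx': 318.5201256074417, 'cy': 244.77160190254375, 'xyz': array([0.96285321, 0.35573755, 1.20184907]), 'orientation': array([0.35543144, 0.08512118, 0.21746551, 0.90505891])}
top {'fx': 450.3943851655565, 'fy': 450.3943851655565, 'cx': 324.8438411408006, 'cy': 242.62762846723152, 'xyz': array([ 0.45565885, -0.02357892,  1.06505296]), 'orientation': array([-0.6957051 , -0.05198713,  0.05166496,  0.71457853])}
```

View pics/side0.png

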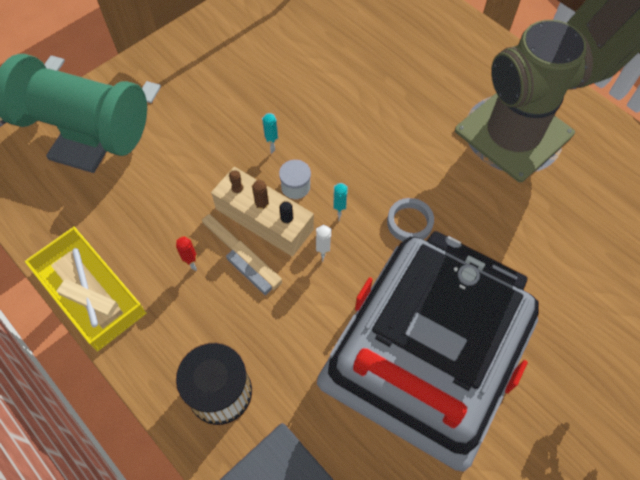

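View pics/top0.png

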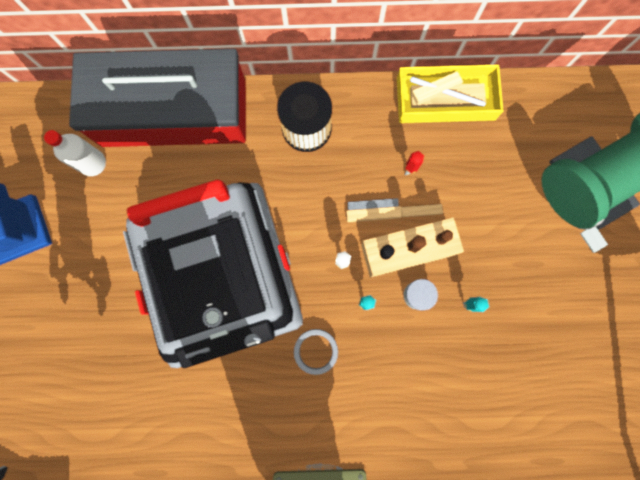

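The block holds three tools: (236,181), (260,194) and (286,212) in side, which are (445,237), (417,243) and (387,252) in top. The turquoise, red and white ones outside the block are look-alikes. Next I'll take close crops and measure.

```bash
cat > h.py <<'E'
import numpy as np, cv2
from scipy.spatial.transform import Rotation as R
from workcell import telemetry, eyes, r, outline_of
def cam(n):
    c=eyes.calibration(n); q=np.array(c['orientation']); return c,R.from_quat(q[[1,2,3,0]]).as_matrix(),np.array(c['xyz'])
def ray(n,u,v):
    c,M,o=cam(n); d=M@np.array([(u-c['cx'])/c['fx'],-(v-c['cy'])/c['fy'],-1]); return o,d   # depth scale
def at(n,u,v,dep): o,d=ray(n,u,v); return o+d*dep
def atz(n,u,v,z): o,d=ray(n,u,v); return o+d*(z-o[2])/d[2]
def proj(n,P):
    c,M,o=cam(n); p=(np.atleast_2d(P)-o)@M; return np.c_[c['cx']+c['fx']*p[:,0]/-p[:,2], c['cy']-c['fy']*p[:,1]/-p[:,2]]
def tri(a,b):
    A=[];B=[]
    for o,d in(a,b):
        d=d/np.linalg.norm(d);P=np.eye(3)-np.outer(d,d);A.append(P);B.append(P@o)
    X=np.linalg.solve(sum(A),sum(B)); gap=[np.linalg.norm(A[i]@X-B[i]) for i in(0,1)]
    return X,gap
def crop(p,box,k,f):
    x0,y0,x1,y1=box; cv2.imwrite(f,cv2.resize(p[y0:y1,x0:x1,::-1],None,fx=k,fy=k,interpolation=cv2.INTER_CUBIC))
def cloud(n,d):
    c,M,o=cam(n); v,u=np.mgrid[:480,:640]; 
    X=np.stack([(u-c['cx'])/c['fx'],-(v-c['cy'])/c['fy'],-np.ones_like(u)],-1)*d[...,None]
    return X@M.T+o
E
python3 - <<'E'
from h import *
import pickle
S={}
for n in("side","top"):
    p,d=eyes.read_camera(n); S[n]={'p':p,'d':d}
    for l in("driver","driver_narrow","nut_driver","tool_block","cam_slot","vac_head","driver_grip"):
        o=outline_of(n,l); S[n][l]=o
        print(n,l,[(round(x['score'],2),[int(t) for t in x['rect']],int(x['pixels'].sum())) for x in o][:6])
pickle.dump(S,open("s.pkl","wb"))
crop(S['side']['p'],(200,150,340,270),5,"pics/s_blk.png")
crop(S['top']['p'],(330,190,490,320),5,"pics/t_blk.png")
crop(S['top']['p'],(150,250,310,370),5,"pics/t_lock.png")
crop(S['side']['p'],(400,220,540,320),5,"pics/s_lock.png")
E
```

```text
side driver [(0.96, [315, 227, 332, 255], 344), (0.87, [250, 182, 271, 209], 409), (0.83, [259, 115, 277, 149], 349), (0.82, [174, 237, 196, 273], 454), (0.64, [334, 183, 344, 215], 384)]
side driver_narrow [(0.73, [228, 172, 239, 194], 224), (0.49, [209, 169, 314, 256], 3944)]
side nut_driver [(0.61, [203, 214, 282, 290], 1728), (0.5, [278, 202, 295, 223], 248)]
side tool_block [(0.66, [211, 168, 313, 254], 3895)]
side cam_slot [(0.73, [229, 173, 242, 196], 255), (0.71, [465, 268, 474, 279], 150), (0.25, [387, 198, 435, 239], 874)]
side vac_head [(0.61, [317, 229, 537, 472], 33011)]
side driver_grip [(0.92, [335, 184, 343, 217], 307), (0.88, [316, 226, 330, 261], 394), (0.87, [177, 234, 194, 270], 376), (0.74, [262, 114, 276, 152], 386), (0.7, [253, 179, 269, 212], 394)]
top driver [(0.92, [311, 258, 342, 293], 465), (0.84, [361, 273, 396, 301], 463), (0.71, [403, 234, 426, 251], 251), (0.62, [462, 295, 503, 310], 503), (0.55, [404, 150, 423, 174], 302)]
top driver_narrow [(0.68, [434, 230, 453, 244], 177)]
top nut_driver [(0.64, [377, 246, 395, 258], 142)]
top tool_block [(0.84, [363, 219, 465, 276], 3158)]
top cam_slot []
top vac_head [(0.94, [125, 180, 301, 365], 24298)]
top driver_grip [(0.96, [313, 264, 343, 294], 422), (0.96, [465, 291, 502, 309], 474), (0.86, [360, 271, 395, 304], 494), (0.81, [402, 150, 423, 174], 310), (0.69, [408, 238, 426, 252], 184), (0.59, [362, 224, 462, 275], 3013)]
```

View pics/s_blk.png

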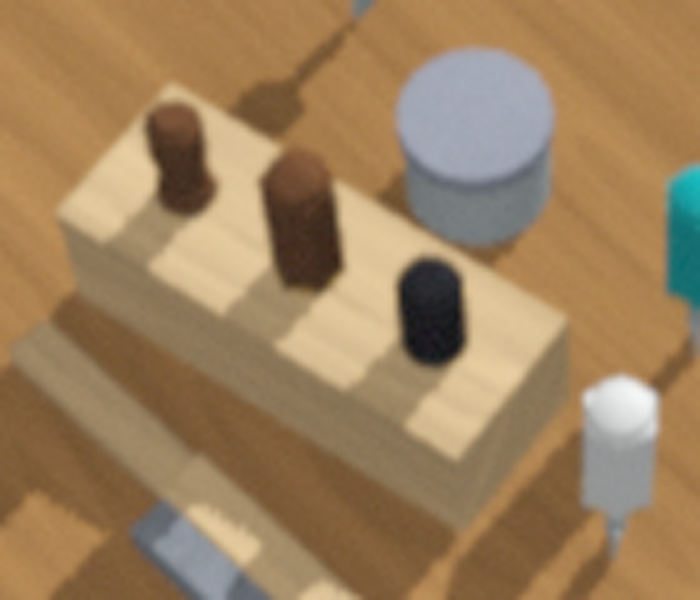

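View pics/t_blk.png

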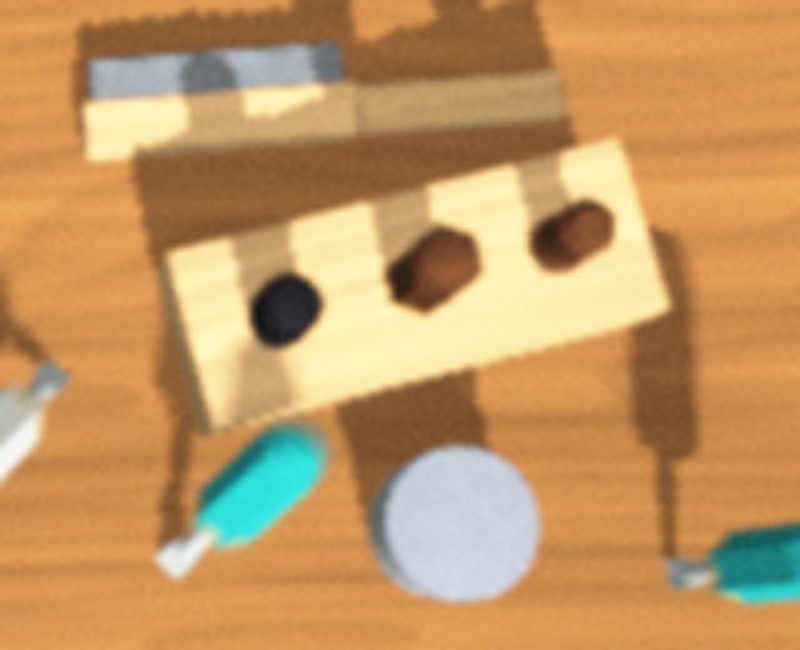

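View pics/t_lock.png

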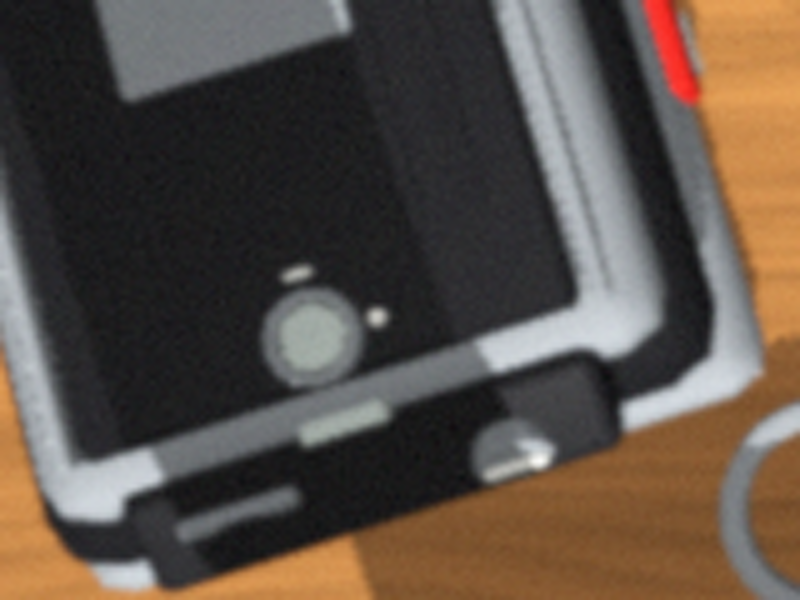

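View pics/s_lock.png

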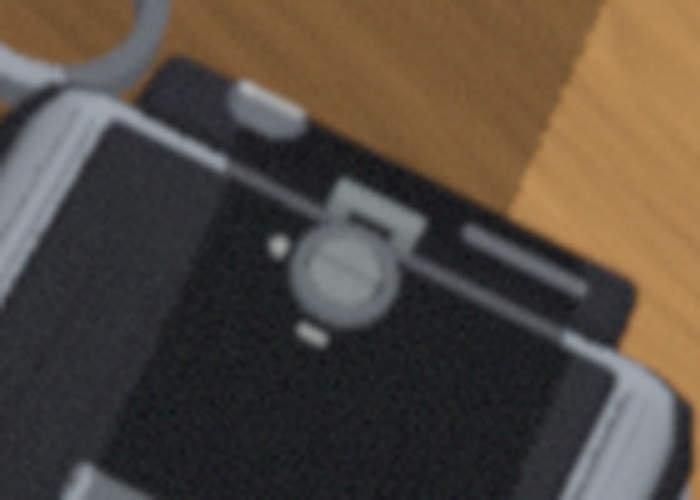

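Run:
```python
from h import *
import pickle
S=pickle.load(open("s.pkl","rb"))
for n in("side","top"):
    C=cloud(n,S[n]['d']); S[n]['C']=C
    m=S[n]['tool_block'][0]['pixels'].astype(bool); P=C[m]; 
    print(n,'bench z',np.median(C[300:340,520:560,2]) if n=='top' else np.median(C[100:110,380:400,2]))
    t=P[np.abs(P[:,2]-.07)<.006]; print(' top z',np.median(t[:,2]),len(t))
    rect=cv2.minAreaRect((t[:,:2]*1000).astype(np.float32)); print(' rect',rect)
    for l,i in(("driver",{'side':1,'top':2}[n]),("driver_narrow",0),("nut_driver",{'side':1,'top':0}[n])):
        o=S[n][l][i]; 
        import scipy.ndimage as nd
        P=C[nd.binary_dilation(o['pixels'],iterations=2)]; t=P[(P[:,2]>.085)&(P[:,2]<.16)]
        print(' ',l,len(t),'zmax',np.percentile(t[:,2],[50,90,95,99]).round(4), 'xy med',np.median(t[:,:2],0).round(4), 'min',t[:,:2].min(0).round(3),'max',t[:,:2].max(0).round(3))
    # disc
    box={'side':(452,256,486,290),'top':(198,300,226,328)}[n]
    x0,y0,x1,y1=box; print(' lock z',np.percentile(C[y0:y1,x0:x1,2],[5,50,95]).round(4))
    # vac head
    m=S[n]['vac_head'][0]['pixels'].astype(bool); P=C[m]; t=P[np.abs(P[:,2]-.155)<.02]
    print(' vac rect',cv2.minAreaRect((t[:,:2]*1000).astype(np.float32)))
# block corners by pixel
```

```text
side bench z -0.0001752334863416305
 top z 0.0695925099351532 2390
 rect ((591.4276733398438, -223.0439910888672), (84.14112854003906, 212.04605102539062), 13.147117614746094)
  driver 334 zmax [0.1287 0.1426 0.1434 0.1456] xy med [ 0.596  -0.2154] min [ 0.575 -0.236] max [ 0.607 -0.206]
  driver_narrow 184 zmax [0.1196 0.1281 0.1298 0.1318] xy med [ 0.6089 -0.2802] min [ 0.593 -0.298] max [ 0.618 -0.273]
  nut_driver 232 zmax [0.1167 0.1228 0.1238 0.1255] xy med [ 0.5807 -0.1539] min [ 0.563 -0.172] max [ 0.592 -0.144]
 lock z [0.1412 0.1669 0.1763]
 vac rect ((539.0107421875, 225.39306640625), (335.159423828125, 261.0299377441406), 16.102590560913086)
top bench z -0.0009216357410315457
 top z 0.06932712332903357 2754
 rect ((590.599609375, -221.07431030273438), (80.5390853881836, 210.6890106201172), 13.10698127746582)
  driver 226 zmax [0.1381 0.1431 0.1437 0.1448] xy med [ 0.5877 -0.2166] min [ 0.575 -0.236] max [ 0.606 -0.205]
  driver_narrow 139 zmax [0.1235 0.1278 0.1282 0.1295] xy med [ 0.6033 -0.2802] min [ 0.593 -0.295] max [ 0.615 -0.272]
  nut_driver 167 zmax [0.1201 0.1233 0.1237 0.1244] xy med [ 0.5737 -0.1556] min [ 0.561 -0.172] max [ 0.59  -0.144]
 lock z [0.1635 0.1683 0.1764]
 vac rect ((535.0595703125, 225.430419921875), (333.6878356933594, 260.49176025390625), 16.567707061767578)
```

The middle tool (side 260,194; top 417,243) is 144 mm tall, hexagonal and dark brown, so it is the broad screwdriver. Next I'll fit its axis and hexagon yaw, then the lock's pose and slot.

Run:
```python
from h import *
import pickle
from scipy.optimize import least_squares
# average several frames
S=pickle.load(open("s.pkl","rb"))
acc={}
for n in("side","top"):
    D=[];Pp=[]
    for k in range(4):
        p,d=eyes.read_camera(n);D.append(d);Pp.append(p.astype(float))
    acc[n]=(np.mean(Pp,0),np.median(D,0)); 
pickle.dump(acc,open("acc.pkl","wb"))
pts=[]
for n in acc:
    C=cloud(n,acc[n][1]).reshape(-1,3)
    m=(np.hypot(C[:,0]-.591,C[:,1]+.221)<.024)&(C[:,2]>.078)&(C[:,2]<.131)
    pts.append(C[m]); print(n,m.sum(),C[m].mean(0))
def sd(q,yaw):
    a=yaw+np.pi/2+np.arange(6)*np.pi/3
    return (q[:,:1]*np.cos(a)+q[:,1:2]*np.sin(a)).max(1)-.014
def fit(P,b0,reg=True):
    best=None
    for y0 in np.radians(np.arange(0,60,6)):
        f=lambda v: sd(P[:,:2]-v[:2],v[2])
        s=least_squares(f,[.591,-.221,y0],loss='soft_l1',f_scale=.001)
        if best is None or s.cost<best.cost: best=s
    return best.x[:2].round(4),np.degrees(best.x[2])%60,best.cost
print(fit(pts[0],0),fit(pts[1],0),fit(np.vstack(pts),0))
P=np.vstack(pts)
for y in range(0,60,5):
    s=least_squares(lambda v: sd(P[:,:2]-v[:2],np.radians(y)),[.591,-.221],loss='soft_l1',f_scale=.001);print(y,s.cost*1e6,s.x.round(4))
```

```text
side 199 [ 0.5965387  -0.21415745  0.1052856 ]
top 77 [ 0.58361796 -0.21134253  0.10540483]
(array([ 0.5905, -0.2234]), np.float64(7.764098678837253), np.float64(2.4216935229739744e-05)) (array([ 0.5907, -0.2211]), np.float64(8.803144896630528), np.float64(1.3549902108064713e-06)) (array([ 0.5901, -0.2229]), np.float64(8.857535003768257), np.float64(7.843039878998315e-05))
0 102.51167693100182 [ 0.5902 -0.2228]
5 83.19567765317616 [ 0.5901 -0.2229]
10 79.27844866067527 [ 0.5901 -0.2229]
15 95.44077265384881 [ 0.5902 -0.2228]
20 119.09798230781306 [ 0.5902 -0.2227]
25 143.81852543379716 [ 0.5902 -0.2226]
30 162.88577136942394 [ 0.5903 -0.2226]
35 175.8833717703134 [ 0.5903 -0.2226]
40 177.63834591778559 [ 0.5902 -0.2226]
45 167.25978937023933 [ 0.5902 -0.2227]
50 149.22314157483396 [ 0.5902 -0.2227]
55 126.03436303494213 [ 0.5901 -0.2227]
```

Run:
```python
from h import *
import pickle
acc=pickle.load(open("acc.pkl","rb"))
# lock: rectify onto plane z=.175 in a patch about the lock
for n,u,v in(("side",468.5,273.5),("top",212.5,317)): print(n,atz(n,u,v,.175).round(4))
print('tri',tri(ray('side',468.5,273.5),ray('top',212.5,317)))
c0=(atz("side",468.5,273.5,.175)+atz("top",212.5,317,.175))[:2]/2
out=[]
for n in acc:
    s=.0001; N=400
    j,i=np.mgrid[:N,:N]; X=c0[0]+(N/2-j)*s; Y=c0[1]+(N/2-i)*s   # up=+x, left=+y
    uv=proj(n,np.c_[X.ravel(),Y.ravel(),np.full(N*N,.175)]).astype(np.float32)
    im=cv2.remap(acc[n][0].astype(np.float32)[:,:,::-1],uv[:,0].reshape(N,N),uv[:,1].reshape(N,N),cv2.INTER_CUBIC)
    out.append(np.clip((im-20)*1.6,0,255))
cv2.imwrite("pics/lockrect.png",np.hstack(out))
print(c0)
```

```text
side [0.4484 0.1986 0.175 ]
top [0.4465 0.1981 0.175 ]
tri (array([0.44669126, 0.19845453, 0.17215563]), [np.float64(0.0004336892529291137), np.float64(0.000433689252929042)])
[0.44743924 0.19833503][ WARN:0@0.639] global loadsave.cpp:1063 imwrite_ Unsupported depth image for selected encoder is fallbacked to CV_8U.
```

View pics/lockrect.png

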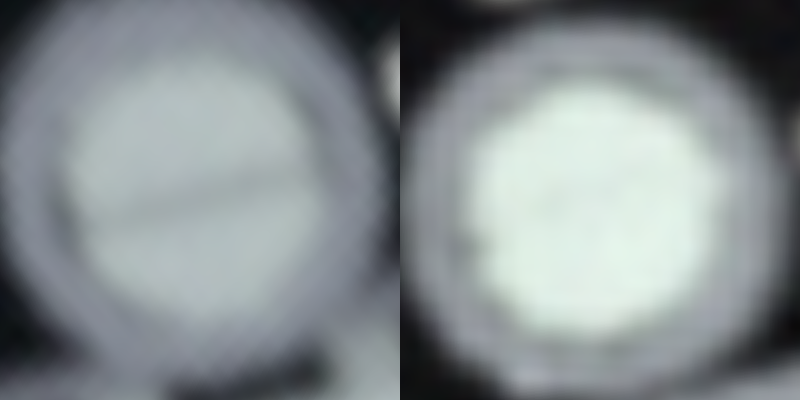

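```bash
cat > slot.py <<'E'
from h import *
import pickle
acc=pickle.load(open("acc.pkl","rb")); p=acc['side'][0].mean(2)
s=.0002
def samp(c,R0,n='side',img=None,z=.175):
    pass
def line(c,th,off,n='side',img=p,L=.0105):
    t=np.arange(-L,L,.0003); d=np.array([np.cos(th),np.sin(th)]); nn=np.array([-d[1],d[0]])
    P=np.array(c)+t[:,None]*d+off*nn
    uv=proj(n,np.c_[P,np.full(len(P),.175)]).astype(np.float32)
    return cv2.remap(img.astype(np.float32),uv[:,:1],uv[:,1:],cv2.INTER_CUBIC)[:,0]
c=(.4487,.199)
res=[]
for th in np.radians(np.arange(80,125,1)):
    for off in np.arange(-.004,.0041,.00025):
        core=line(c,th,off).mean(); sd_=(line(c,th,off+.003,L=.008).mean()+line(c,th,off-.003,L=.008).mean())/2
        res.append((core-sd_,np.degrees(th),off*1000))
res.sort(); print(res[:8])
E
python3 slot.py
python3 - <<'E'
from h import *
import pickle
S=pickle.load(open("s.pkl","rb"));acc=pickle.load(open("acc.pkl","rb"))
# disc centre fits: bright steel vs bezel; contours ellipse
for n,box in(("side",(440,245,500,300)),("top",(185,290,240,345))):
    x0,y0,x1,y1=box; g=acc[n][0][y0:y1,x0:x1].mean(2).astype(np.float32)
    g=cv2.resize(g,None,fx=8,fy=8,interpolation=cv2.INTER_CUBIC)
    for name,th in(("bezel",80),("b2",95),("disc",145),("d2",155),("d3",165)):
        cs,_=cv2.findContours((g>th).astype(np.uint8),cv2.RETR_EXTERNAL,cv2.CHAIN_APPROX_NONE)
        for k in cs:
            if len(k)<200: continue
            # to plane
            uv=(k[:,0]+.5)/8-.5+[x0,y0]
            X=np.array([atz(n,u,v,.175)[:2] for u,v in uv[::3]])
            e=cv2.fitEllipse((X*1000).astype(np.float32)); print(n,name,[np.round(a,2) for a in e])
# head yaw via deck/edges
for n in('side','top'):
    C=cloud(n,acc[n][1]);m=S[n]['vac_head'][0]['pixels'].astype(bool)
    hot=(acc[n][0][...,0]>150)&(acc[n][0][...,1]<80)&m&(C[...,2]>.19)
    P=C[hot];print(n,'handle',len(P),P[:,2].max(),cv2.minAreaRect((P[:,:2]*1000).astype(np.float32)))
    q=P[:,:2]-P[:,:2].mean(0);w=np.linalg.svd(q)[2][0];print(np.degrees(np.arctan2(w[1],w[0]))%180-90)
E
```

```text
side bezel [array([442.29, 191.15]), array([ 50.86, 100.67]), np.float64(15.01)]
side bezel [array([384.67, 194.14]), array([28.87, 67.93]), np.float64(28.84)]
side b2 [array([440.46, 196.75]), array([36.83, 60.4 ]), np.float64(106.63)]
top bezel [array([429.62, 200.57]), array([ 57.49, 104.88]), np.float64(19.11)]
top b2 [array([417.24, 195.38]), array([ 18.81, 121.83]), np.float64(16.03)]
top b2 [array([446.24, 199.09]), array([36.68, 36.73]), np.float64(34.93)]
top disc [array([413.9 , 186.86]), array([ 6.94, 40.85]), np.float64(16.52)]
top disc [array([446.48, 198.84]), array([23.37, 23.86]), np.float64(20.18)]
top d2 [array([413.86, 186.44]), array([ 5.4, 38.7]), np.float64(16.31)]
top d2 [array([446.43, 198.82]), array([21.63, 21.99]), np.float64(73.16)]
side handle 1912 0.7051309364992036 ((705.4459838867188, 252.84225463867188), (146.23675537109375, 206.4943084716797), 60.73432540893555)
15.852542382536
top handle 1531 0.21253310717809848 ((676.6199951171875, 266.2422180175781), (31.598844528198242, 192.27371215820312), 16.416900634765625)
16.479068458662553Traceback (most recent call last):
  File "slot.py", line 16, in <module>
    core=line(c,th,off).mean(); sd_=(line(c,th,off+.003,L=.008).mean()+line(c,th,off-.003,L=.008).mean())/2
         ~~~~^^^^^^^^^^
  File "slot.py", line 10, in line
    uv=proj(n,np.c_[P,np.full(len(P),.175)]).astype(np.float32)
       ~~~~^^^^^^^^^^^^^^^^^^^^^^^^^^^^^^^^^
  File "h.py", line 11, in proj
    c,M,o=cam(n); p=(np.atleast_2d(P)-o)@M; return np.c_[c['cx']+c['fx']*p[:,0]/-p[:,2], c['cy']-c['fy']*p[:,1]/-p[:,2]]
          ~~~^^^
  File "h.py", line 5, in cam
    c=eyes.calibration(n); q=np.array(c['orientation']); return c,R.from_quat(q[[1,2,3,0]]).as_matrix(),np.array(c['xyz'])
ValueError: time passes only in moves, steps and waits
```

```bash
python3 - <<'E'
import re
s=open('h.py').read()
s=s.replace("def cam(n):\n","_c={}\ndef cam(n):\n    if n not in _c: _c[n]=_cam(n)\n    return _c[n]\ndef _cam(n):\n")
open('h.py','w').write(s)
E
python3 slot.py
python3 - <<'E'
from h import *
print(telemetry.sense()['clock'], tri(ray('side',468.7,273.3),ray('top',212.5,317)))
from h import *
E
```

```text
[(np.float32(-8.197632), np.float64(105.00000000000001), np.float64(1.2500000000000047)), (np.float32(-8.183586), np.float64(104.0), np.float64(1.2500000000000047)), (np.float32(-8.158592), np.float64(106.0), np.float64(1.2500000000000047)), (np.float32(-8.151382), np.float64(105.00000000000001), np.float64(1.0000000000000044)), (np.float32(-8.129395), np.float64(104.0), np.float64(1.0000000000000044)), (np.float32(-8.110275), np.float64(103.0), np.float64(1.2500000000000047)), (np.float32(-8.10611), np.float64(106.0), np.float64(1.0000000000000044)), (np.float32(-8.083221), np.float64(107.0), np.float64(1.2500000000000047))]
1.3 (array([0.44659201, 0.19842064, 0.17284347]), [np.float64(0.00026332407145913646), np.float64(0.00026332407145918303)])
```

```bash
cat > plan.py <<'E'
import sys
from h import *
# plan.py x y z yaw n : rows from measured pose, splits evenly
def main(x,y,z,yaw,n):
    s=telemetry.sense(); q=s['tcp_rot']; Rc=R.from_quat(np.array(q)[[1,2,3,0]]); M=Rc.as_matrix()
    a=np.degrees(np.arctan2(M[1,0],M[0,0])); 
    p=np.array(s['tcp_pos']); T=np.array([x,y,z])
    print('now',p.round(4),'yaw',a.round(2),'z-axis',M[:,2].round(4),'F',np.round(s['ft_force'],2),'M',np.round(s['moment'],3),'w',round(s['width'],4),'q',np.round(s['joints'],3),'t',s['clock'])
    ca,sa=np.cos(np.radians(yaw)),np.sin(np.radians(yaw))
    Rt=R.from_matrix(np.array([[ca,sa,0],[sa,-ca,0],[0,0,-1]]))
    rv=(Rc.inv()*Rt).as_rotvec(); dr=R.from_rotvec(rv/n); cur=Rc; rows=[]
    for i in range(n):
        d=cur.as_matrix().T@((T-p)/n)*100; rows.append(' '.join('%.2f'%v for v in d)+' '+' '.join('%.2f'%v for v in np.degrees(rv/n))); cur=cur*dr
    print(';\n'.join(rows))
if __name__=="__main__": main(*map(float,sys.argv[1:5]),int(sys.argv[5]))
E
python3 plan.py 0.5905 -0.222 0.30 38.8 14
```

```text
now [0.1799 0.4932 0.2483] yaw 69.96 z-axis [-0.  0. -1.] F [ 0.32 -0.21 -0.67] M [0.024 0.023 0.012] w 1.0026 q [ 1.221  0.26  -0.138  1.173  0.     1.571] t 1.3
-3.79 4.51 -0.37 -0.00 -0.00 2.23;
-3.62 4.65 -0.37 -0.00 -0.00 2.23;
-3.43 4.79 -0.37 -0.00 -0.00 2.23;
-3.24 4.92 -0.37 -0.00 -0.00 2.23;
-3.05 5.04 -0.37 -0.00 -0.00 2.23;
-2.85 5.15 -0.37 -0.00 -0.00 2.23;
-2.65 5.26 -0.37 -0.00 -0.00 2.23;
-2.44 5.36 -0.37 -0.00 -0.00 2.23;
-2.23 5.45 -0.37 -0.00 -0.00 2.23;
-2.02 5.53 -0.37 -0.00 -0.00 2.23;
-1.80 5.61 -0.37 -0.00 -0.00 2.23;
-1.59 5.67 -0.37 -0.00 -0.00 2.23;
-1.36 5.73 -0.37 -0.00 -0.00 2.23;
-1.14 5.78 -0.37 -0.00 -0.00 2.23
```

Request:
carry_out(series="-3.8 4.5 -0.9 0 0 2.2; -3.6 4.6 -0.9 0 0 2.2; -3.4 4.8 -0.9 0 0 2.2; -3.2 4.9 -0.9 0 0 2.2; -3.1 5.0 -0.9 0 0 2.2", fingers=0, newtons=60)

```text
clock: 1.92
tcp_pos: [0.3268, 0.2371, 0.2938]
tcp_rot: [0.0, 0.871, 0.492, 0.001]
ft_force: [0.0, 0.9, 0.2]
width: 0.997
```

Request:
carry_out(series="-2.9 5.1 0 0 0 2.2; -2.7 5.2 0 0 0 2.2; -2.4 5.3 0 0 0 2.2; -2.2 5.4 0 0 0 2.2; -2.0 5.5 0 0 0 2.2")

```text
clock: 2.55
tcp_pos: [0.4723, -0.0167, 0.2935]
tcp_rot: [0.0, 0.914, 0.406, 0.0]
ft_force: [1.1, 0.8, -0.8]
width: 1.002
```

```bash
python3 plan.py 0.5905 -0.222 0.25 38.8 5
```

```text
now [ 0.4723 -0.0167  0.2935] yaw 47.87 z-axis [ 9.e-04  3.e-04 -1.e+00] F [ 1.14  0.82 -0.77] M [ 0.035 -0.038  0.019] w 1.0015 q [-0.036  0.153 -0.16   1.257  0.     0.7  ] t 2.55
-1.46 4.51 0.87 0.00 -0.01 1.81;
-1.32 4.55 0.87 0.00 -0.01 1.81;
-1.17 4.59 0.87 0.00 -0.01 1.81;
-1.03 4.63 0.87 0.00 -0.01 1.81;
-0.88 4.66 0.87 0.00 -0.01 1.81
```

Request:
carry_out(series="-1.4 4.4 0.8 0 0 1.8; -1.3 4.5 0.8 0 0 1.8; -1.1 4.5 0.8 0 0 1.8; -1.0 4.5 0.8 0 0 1.8; -0.8 4.5 0.8 0 0 1.8")

```text
clock: 3.18
tcp_pos: [0.5889, -0.2158, 0.253]
tcp_rot: [-0.0, 0.943, 0.333, 0.0]
ft_force: [0.2, -0.1, 0.6]
width: 1.002
```

Request:
carry_out(series="0 0 0 0 0 0; 0 0 0 0 0 0")

```text
clock: 3.42
tcp_pos: [0.5878, -0.214, 0.253]
tcp_rot: [-0.001, 0.943, 0.333, -0.0]
ft_force: [-0.1, -0.1, 0.6]
width: 1.0
```

```bash
python3 plan.py 0.5905 -0.222 0.103 38.8 5
python3 - <<'E'
from h import *
for n in("side","top"):
    p,d=eyes.read_camera(n); np.save(n+"p",p)
    crop(p,(180,130,340,250) if n=='side' else (330,180,490,300),5,f"pics/{n}pre.png")
E
```

```text
now [ 0.5878 -0.214   0.253 ] yaw 38.95 z-axis [-1.1e-03  8.0e-04 -1.0e+00] F [-0.07 -0.15  0.61] M [-0.066  0.059  0.027] w 0.9996 q [-0.349  0.436  0.138  1.275  0.     0.542] t 3.425
-0.06 0.16 3.00 -0.02 0.00 0.03;
-0.06 0.16 3.00 -0.02 0.00 0.03;
-0.06 0.16 3.00 -0.02 0.00 0.03;
-0.06 0.16 3.00 -0.02 0.00 0.03;
-0.06 0.16 3.00 -0.02 0.00 0.03
```

View pics/sidepre.png

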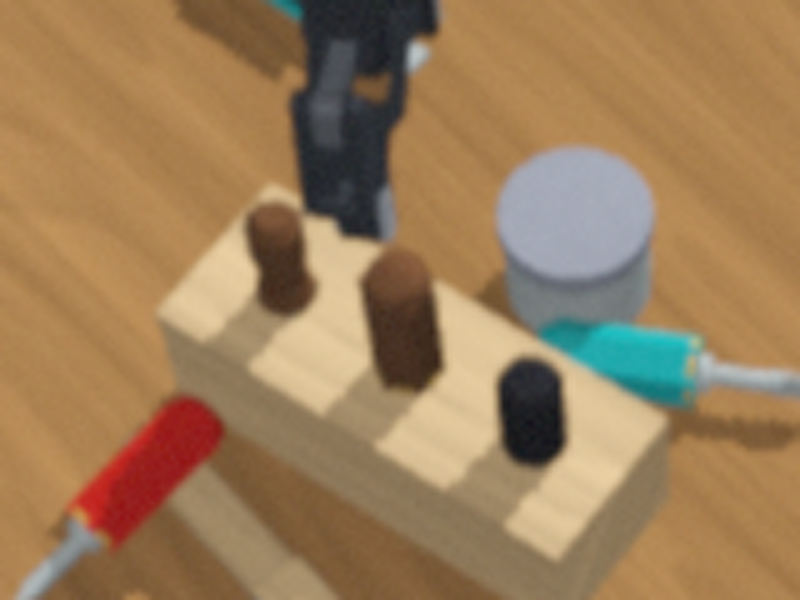

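The free-standing look-alikes have toppled on their own. I'll check the wide views before descending.

Run:
```python
import numpy as np,cv2
a=np.load("sidep.npy");b=np.load("topp.npy")
cv2.imwrite("pics/wide1.png",np.hstack([cv2.resize(a[80:320,120:440,::-1],(400,300)),cv2.resize(b[120:360,250:570,::-1],(400,300))]))
```

```text
(no output)
```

View pics/wide1.png

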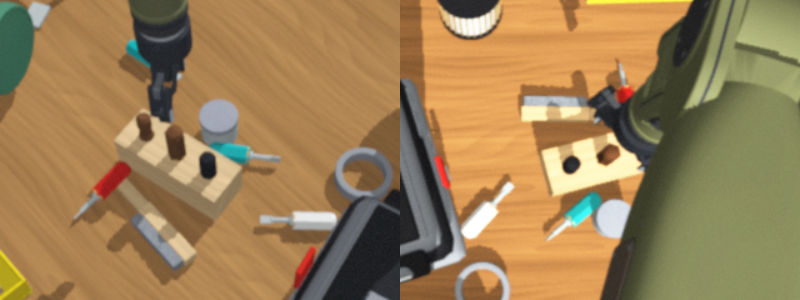

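Request:
carry_out(series="-0.3 0.8 1.0 0 0 0; 0 0 3.5 0 0 0; 0 0 3.5 0 0 0; 0 0 3 0 0 0; 0 0 0 0 0 0")

```text
clock: 4.15
tcp_pos: [0.5886, -0.2214, 0.1406]
tcp_rot: [-0.002, 0.943, 0.334, -0.002]
ft_force: [0.2, 0.4, 0.7]
width: 1.004
```

```bash
python3 plan.py 0.5905 -0.222 0.103 38.8 1
```

```text
now [ 0.5886 -0.2214  0.1406] yaw 38.99 z-axis [-0.0057  0.002  -1.    ] F [0.19 0.44 0.65] M [-0.001 -0.007  0.028] w 1.0043 q [-0.36   0.499 -0.055  1.023 -0.     0.531] t 4.15
0.12 0.19 3.76 -0.29 0.18 0.19
```

Request:
carry_out(series="0.1 0.2 1.9 0 0 0; 0 0 1.8 0 0 0; 0 0 0 0 0 0; 0 0 0 0 0 0")

```text
clock: 4.65
tcp_pos: [0.5939, -0.2236, 0.1079]
tcp_rot: [0.001, 0.943, 0.334, 0.001]
ft_force: [-0.1, 0.3, -0.4]
width: 1.002
```

```bash
python3 plan.py 0.5905 -0.222 0.103 38.8 1
```

```text
now [ 0.5939 -0.2236  0.1079] yaw 38.97 z-axis [ 2.2e-03 -8.0e-04 -1.0e+00] F [-0.11  0.32 -0.42] M [-0.019 -0.006 -0.011] w 1.0016 q [-0.36   0.527 -0.098  0.944 -0.     0.531] t 4.65
-0.16 -0.34 0.49 0.12 -0.07 0.17
```

Request:
carry_out(series="0 0 0 0 0 0; 0 0 0 0 0 0; 0 0 0 0 0 0")

```text
clock: 5.03
tcp_pos: [0.5931, -0.2234, 0.1067]
tcp_rot: [0.0, 0.943, 0.333, 0.0]
ft_force: [-0.3, -0.1, -0.0]
width: 1.001
```

```bash
python3 plan.py 0.5905 -0.222 0.103 38.8 1
```

```text
now [ 0.5931 -0.2234  0.1067] yaw 38.96 z-axis [ 5.e-04 -2.e-04 -1.e+00] F [-0.27 -0.11 -0.01] M [ 0.057  0.006 -0.021] w 1.0006 q [-0.36   0.528 -0.099  0.943  0.     0.531] t 5.025
-0.11 -0.28 0.37 0.03 -0.02 0.16
```

Request:
carry_out(series="-0.1 -0.3 0.4 0 0 0; 0 0 0 0 0 0; 0 0 0 0 0 0; 0 0 0 0 0 0; 0 0 0 0 0 0")

```text
clock: 5.65
tcp_pos: [0.5904, -0.2217, 0.1024]
tcp_rot: [0.0, 0.943, 0.333, 0.0]
ft_force: [1.0, 0.3, 1.2]
width: 1.001
```

Request:
carry_out(series="0 0 0 0 0 0; 0 0 0 0 0 0; 0 0 0 0 0 0; 0 0 0 0 0 0; 0 0 0 0 0 0", fingers=255, newtons=70)

```text
clock: 6.28
tcp_pos: [0.5904, -0.2218, 0.1025]
tcp_rot: [0.0, 0.943, 0.333, 0.0]
ft_force: [-0.1, -1.0, 0.8]
width: 0.32
```

```bash
python3 plan.py 0.5905 -0.222 0.35 38.8 5
```

```text
now [ 0.5904 -0.2218  0.1025] yaw 38.96 z-axis [ 3.e-04 -2.e-04 -1.e+00] F [-0.13 -0.99  0.77] M [-0.001  0.068 -0.024] w 0.3201 q [-0.359  0.526 -0.114  0.93  -0.     0.532] t 6.275
-0.00 0.01 -4.95 0.00 -0.00 0.03;
-0.00 0.01 -4.95 0.00 -0.00 0.03;
-0.00 0.01 -4.95 0.00 -0.00 0.03;
-0.00 0.01 -4.95 0.00 -0.00 0.03;
-0.00 0.01 -4.95 0.00 -0.00 0.03
```

Request:
carry_out(series="0 0 0 0 0 0; 0 0 -1.5 0 0 0; 0 0 -2 0 0 0; 0 0 -2 0 0 0; 0 0 -2 0 0 0")

```text
clock: 6.9
tcp_pos: [0.5902, -0.2215, 0.1786]
tcp_rot: [-0.0, 0.943, 0.333, 0.0]
ft_force: [-0.2, -0.2, -1.4]
width: 0.317
```

Request:
carry_out(series="0 0 -3 0 0 0; 0 0 -5 0 0 0; 0 0 -5 0 0 0; 0 0 -1.5 0 0 0; 0 0 0 0 0 0")

```text
clock: 7.52
tcp_pos: [0.5909, -0.2218, 0.3246]
tcp_rot: [0.001, 0.943, 0.333, 0.001]
ft_force: [-0.2, -0.1, -1.0]
width: 0.32
```

```bash
python3 plan.py 0.447 0.1988 0.33 134.5 10;  python3 - <<'E'
from h import *
for n in("side","top"):
    p,d=eyes.read_camera(n); np.save(n+"p",p);np.save(n+"d",d); cv2.imwrite(f"pics/{n}2.png",p[:,:,::-1])
E
```

```text
now [ 0.5909 -0.2218  0.3246] yaw 38.96 z-axis [ 0.0036 -0.0012 -1.    ] F [-0.15 -0.08 -0.98] M [-0.004  0.049 -0.051] w 0.32 q [-0.359  0.435  0.322  1.453  0.     0.532] t 7.525
1.53 -4.18 -0.06 0.02 0.01 -9.55;
2.20 -3.86 -0.06 0.02 0.01 -9.55;
2.81 -3.45 -0.06 0.02 0.01 -9.55;
3.34 -2.93 -0.06 0.02 0.01 -9.55;
3.78 -2.34 -0.06 0.02 0.01 -9.55;
4.12 -1.68 -0.06 0.02 0.01 -9.55;
4.34 -0.97 -0.06 0.02 0.01 -9.55;
4.44 -0.24 -0.05 0.02 0.01 -9.55;
4.42 0.50 -0.05 0.02 0.01 -9.55;
4.27 1.23 -0.05 0.02 0.01 -9.55
```

View pics/side2.png

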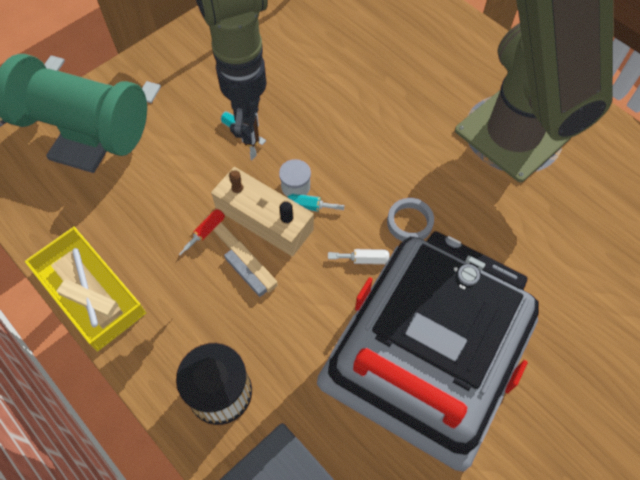

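Run:
```python
from h import *
a=np.load("sidep.npy"); crop(a,(220,95,290,175),8,"pics/blade1.png"); b=np.load("topp.npy")
crop(b,(370,170,490,290),4,"pics/blade1t.png")
a=np.load("sidep.npy");crop(a,(430,240,510,300),8,"pics/lk2.png")
```

```text
(no output)
```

View pics/blade1.png

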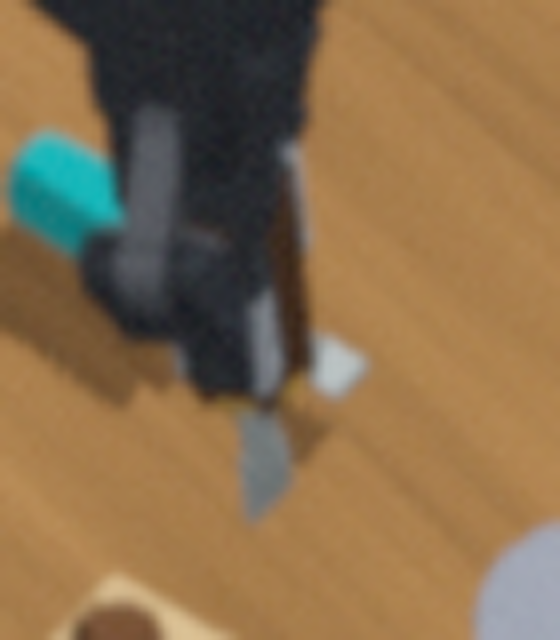

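View pics/lk2.png

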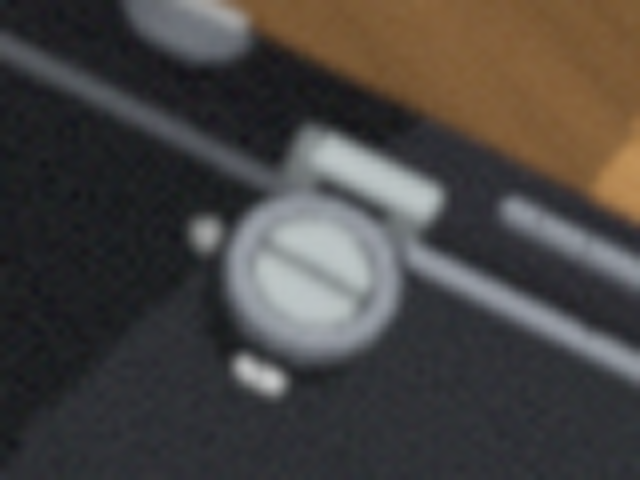

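```bash
sed -i "s/^acc=.*/p=np.load('sidep.npy').astype(float).mean(2)/" slot.py; sed -n 1,5p slot.py; python3 slot.py
python3 - <<'E'
from h import *
A=atz('side',251.3,159.8,.237);B=atz('side',256.2,155.2,.237);print(A,B,np.linalg.norm(A-B),np.degrees(np.arctan2(*(B-A)[[1,0]])),(A+B)/2)
for yaw in(8.8,-51.2,68.8):
    d=np.array([np.cos(np.radians(yaw)),np.sin(np.radians(yaw)),0])*.007
    T=np.array([.5909,-.2218,.237]); print(yaw,((proj('side',[T-d,T+d])-[220,95])*8).round())
E
```

```text
from h import *
import pickle
p=np.load('sidep.npy').astype(float).mean(2)
s=.0002
def samp(c,R0,n='side',img=None,z=.175):
[(np.float32(-32.1221), np.float64(104.0), np.float64(0.7500000000000041)), (np.float32(-32.097183), np.float64(103.0), np.float64(0.7500000000000041)), (np.float32(-31.948975), np.float64(105.00000000000001), np.float64(0.7500000000000041)), (np.float32(-31.938782), np.float64(104.0), np.float64(0.5000000000000039)), (np.float32(-31.918915), np.float64(103.0), np.float64(0.5000000000000039)), (np.float32(-31.904648), np.float64(102.0), np.float64(0.7500000000000041)), (np.float32(-31.766525), np.float64(105.00000000000001), np.float64(0.5000000000000039)), (np.float32(-31.708649), np.float64(102.0), np.float64(0.5000000000000039))]
[ 0.59940619 -0.22067695  0.237     ] [ 0.58598911 -0.22239064  0.237     ] 0.013526084995964176 -172.72133348563534 [ 0.59269765 -0.22153379  0.237     ]
8.8 [[295. 476.]
 [255. 514.]]
-51.2 [[305. 499.]
 [246. 491.]]
68.8 [[265. 472.]
 [285. 518.]]
```

Request:
carry_out(series="1.5 -4.2 0 0 0 -9.5; 2.2 -3.9 0 0 0 -9.5; 2.8 -3.4 0 0 0 -9.5; 3.3 -2.9 0 0 0 -9.5; 3.8 -2.3 0 0 0 -9.5")

```text
clock: 8.25
tcp_pos: [0.5174, -0.0104, 0.3206]
tcp_rot: [-0.001, 0.727, 0.687, -0.001]
ft_force: [-0.1, 0.6, -1.3]
width: 0.317
```

Request:
carry_out(series="4.1 -1.7 0 0 0 -9.5; 4.3 -1.0 0 0 0 -9.5; 4.4 -0.2 0 0 0 -9.5; 4.4 0.5 0 0 0 -9.5; 4.3 1.2 0 0 0 -9.5")

```text
clock: 8.88
tcp_pos: [0.4465, 0.199, 0.3207]
tcp_rot: [-0.001, 0.389, 0.921, -0.001]
ft_force: [0.4, -0.3, -1.0]
width: 0.315
```

Request:
carry_out(series="0 0 0 0 0 0; 0 0 0 0 0 0; 0 0 0 0 0 0; 0 0 0 0 0 0")

```text
clock: 9.38
tcp_pos: [0.4483, 0.1972, 0.3221]
tcp_rot: [-0.0, 0.392, 0.92, -0.0]
ft_force: [0.6, 0.5, -1.3]
width: 0.318
```

```bash
python3 plan.py 0.4465 0.1987 0.285 133.7 2
```

```text
now [0.4483 0.1972 0.3221] yaw 133.84 z-axis [-3.e-04 -3.e-04 -1.e+00] F [ 0.59  0.47 -1.3 ] M [-0.023  0.037 -0.   ] w 0.3178 q [ 0.415  0.178 -0.055  1.339 -0.    -0.351] t 9.375
0.12 -0.01 1.86 -0.01 -0.00 0.07;
0.12 -0.01 1.86 -0.01 -0.00 0.07
```

Request:
carry_out(series="0.2 0 2 0 0 0; 0 0 1.8 0 0 0; 0 0 0 0 0 0; 0 0 0 0 0 0; 0 0 0 0 0 0")

```text
clock: 10.0
tcp_pos: [0.4473, 0.1997, 0.2852]
tcp_rot: [0.001, 0.391, 0.92, 0.001]
ft_force: [-0.3, 0.3, -0.8]
width: 0.318
```

Request:
carry_out(series="0 0 0 0 0 0; 0 0 0 0 0 0; 0 0 0 0 0 0")

```text
clock: 10.38
tcp_pos: [0.4467, 0.1997, 0.2844]
tcp_rot: [0.0, 0.391, 0.92, 0.0]
ft_force: [0.2, 0.0, -2.0]
width: 0.32
```

```bash
python3 plan.py 0.4465 0.1987 0.28 133.7 1;  python3 - <<'E'
from h import *
for n in("side","top"):
    p,d=eyes.read_camera(n); np.save(n+"p",p);np.save(n+"d",d)
    if n=='side': crop(p,(420,220,510,300),8,"pics/ins1.png")
    else: cv2.imwrite("pics/ins1t.png",p[:,:,::-1])
E
```

```text
now [0.4467 0.1997 0.2844] yaw 133.96 z-axis [ 2.e-04  1.e-04 -1.e+00] F [ 0.21  0.04 -1.95] M [-0.003  0.019 -0.005] w 0.3197 q [ 0.42   0.185 -0.143  1.242  0.    -0.347] t 10.375
-0.06 -0.08 0.44 0.01 0.00 0.26
```

View pics/ins1.png

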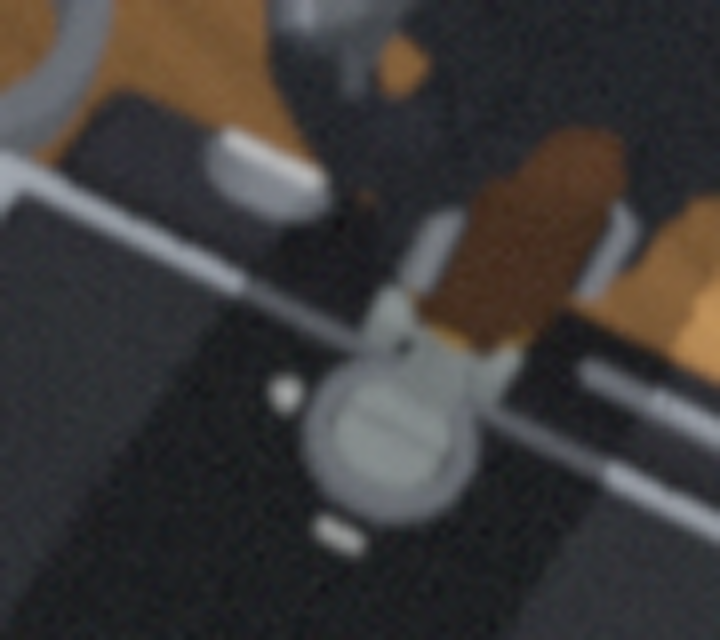

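Run:
```python
from h import *
P=[]
for k in range(6): P.append(eyes.read_camera("side")[0].astype(float))
p=np.mean(P,0); np.save("sideavg",p)
c=np.clip((p[258:295,448:492]-90)*3,0,255).astype(np.uint8)
cv2.imwrite("pics/ins2.png",cv2.resize(c[:,:,::-1],None,fx=16,fy=16,interpolation=cv2.INTER_CUBIC))
d=np.array([np.cos(np.radians(103.8)),np.sin(np.radians(103.8)),0])*.007
for b in(0,.0018):
  T=np.array([.4467+b,.1997,.1969]); print(((proj('side',[T-d,T+d])-[448,258]+.5)*16).round())
```

```text
[[340. 140.]
 [453. 203.]]
[[329. 150.]
 [442. 213.]]
```

View pics/ins2.png

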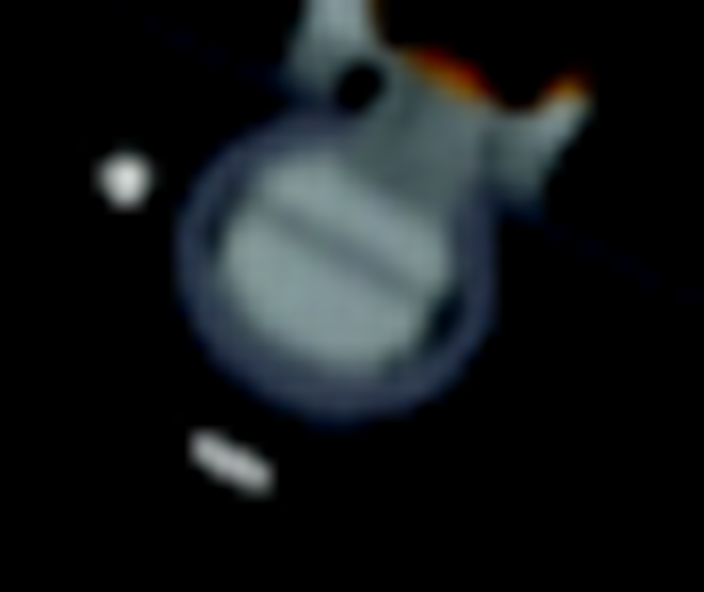

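Run:
```python
from h import *
px=lambda P:((proj('side',P)-[448,258]+.5)*16)
T=np.array([.4467+.0018,.1997,.1969]); a=px([T,T-[0,0,.0219]]); print(a, a[1]-a[0])
# px per mm along slot and perp at z .175
u=np.array([np.cos(np.radians(103.8)),np.sin(np.radians(103.8)),0])*.001; n=np.array([u[1],-u[0],0])
b=np.array([.4481,.1988,.175]); J=(px([b+u,b+n])-px([b])[0]).T; print(px([b]),J)
for tip in((385,189),(386,182)):
  pred=np.array(tip)+a[1]-a[0]; print('needed mm (along slot dir 103.8, perp dir 13.8):',np.linalg.solve(J,np.array([340,250])-pred))
```

```text
[[385.53459693 181.50986175]
 [343.1781875  263.06946748]] [-42.35640943  81.55960573]
[[339.44249918 255.53313162]] [[ 7.94511258 -4.06426003]
 [ 4.44196244  6.75985689]]
needed mm (along slot dir 103.8, perp dir 13.8): [-1.41343788 -2.1126435 ]
needed mm (along slot dir 103.8, perp dir 13.8): [-1.11118556 -1.27573133]
```

Request:
carry_out(series="-0.07 -0.1 0.8 0 0 0.2; 0 0 0.8 0 0 0; 0 0 0 0 0 0; 0 0 0 0 0 0; 0 0 0 0 0 0")

```text
clock: 11.4
tcp_pos: [0.4466, 0.1985, 0.2685]
tcp_rot: [0.0, 0.393, 0.92, 0.0]
ft_force: [0.1, -0.4, -1.5]
width: 0.319
```

```bash
python3 plan.py 0.4465 0.1985 0.2625 133.8 1
```

```text
now [0.4466 0.1985 0.2685] yaw 133.76 z-axis [ 4.e-04  2.e-04 -1.e+00] F [ 0.09 -0.43 -1.45] M [ 0.044 -0.011  0.06 ] w 0.3195 q [ 0.418  0.189 -0.179  1.202 -0.    -0.345] t 11.4
0.01 -0.01 0.60 0.02 0.01 -0.04
```

Tip is about 6 mm above the disc, so I'll lower it gently.

Request:
carry_out(series="0 0 0.3 0 0 0; 0 0 0.2 0 0 0; 0 0 0.2 0 0 0; 0 0 0 0 0 0; 0 0 0 0 0 0")

```text
clock: 12.02
tcp_pos: [0.4462, 0.1983, 0.2612]
tcp_rot: [-0.0, 0.393, 0.92, -0.0]
ft_force: [-0.6, -0.7, -2.2]
width: 0.317
```

```bash
python3 plan.py 0.4465 0.1985 0.2625 133.8 1
```

```text
now [0.4462 0.1983 0.2612] yaw 133.76 z-axis [-6.e-04 -2.e-04 -1.e+00] F [-0.61 -0.71 -2.24] M [-0.047  0.127  0.007] w 0.3166 q [ 0.418  0.192 -0.195  1.184  0.    -0.346] t 12.025
-0.01 0.03 -0.13 -0.03 -0.01 -0.04
```

Request:
carry_out(series="0 0 0.15 0 0 0; 0 0 0.15 0 0 0; 0 0 0 0 0 0; 0 0 0 0 0 0; 0 0 0 0 0 0")

```text
clock: 12.65
tcp_pos: [0.4462, 0.1984, 0.2582]
tcp_rot: [-0.0, 0.393, 0.92, -0.0]
ft_force: [-2.0, -1.5, -2.2]
width: 0.319
```

```bash
python3 plan.py 0.4465 0.1985 0.2575 133.8 1
```

```text
now [0.4462 0.1984 0.2582] yaw 133.76 z-axis [-4.e-04 -2.e-04 -1.e+00] F [-1.96 -1.49 -2.15] M [-0.115  0.354 -0.017] w 0.3186 q [ 0.418  0.193 -0.201  1.177  0.    -0.346] t 12.65
-0.01 0.03 0.07 -0.03 -0.01 -0.04
```

Request:
carry_out(series="0.02 -0.04 0.05 0 0 0; 0 0 0.05 0 0 0; 0 0 0 0 0 0; 0 0 0 0 0 0; 0 0 0 0 0 0")

```text
clock: 13.28
tcp_pos: [0.4461, 0.1983, 0.2574]
tcp_rot: [0.0, 0.393, 0.92, 0.0]
ft_force: [-0.3, -0.4, -0.1]
width: 0.319
```

```bash
python3 plan.py 0.4465 0.1985 0.2575 133.8 1
```

```text
now [0.4461 0.1983 0.2574] yaw 133.76 z-axis [ 4.e-04  1.e-04 -1.e+00] F [-0.3  -0.37 -0.14] M [-0.075  0.271  0.003] w 0.3185 q [ 0.418  0.193 -0.204  1.174 -0.    -0.345] t 13.275
-0.02 0.04 -0.01 0.02 0.01 -0.04
```

Request:
carry_out(series="0 0 0 0 0 6; 0 0 0 0 0 8; 0 0 0 0 0 8; 0 0 0 0 0 0; 0 0 0 0 0 0")

```text
clock: 13.9
tcp_pos: [0.4457, 0.1986, 0.2574]
tcp_rot: [-0.0, 0.56, 0.828, 0.0]
ft_force: [-3.0, 1.8, 1.3]
width: 0.314
```

```bash
python3 plan.py 0.4461 0.1983 0.2575 111.8 1
```

```text
now [0.4457 0.1986 0.2574] yaw 111.88 z-axis [-6.e-04  8.e-04 -1.e+00] F [-3.    1.81  1.27] M [0.363 0.751 0.147] w 0.314 q [ 4.190e-01  1.930e-01 -2.040e-01  1.174e+00  1.000e-03  3.700e-02] t 13.9
-0.04 0.03 -0.01 -0.01 -0.06 0.08
```

Request:
carry_out(series="0.04 -0.03 0 0 0 6; 0 0 0 0 0 8; 0 0 0 0 0 8; 0 0 0 0 0 0; 0 0 0 0 0 0")

```text
clock: 14.52
tcp_pos: [0.4458, 0.1989, 0.2574]
tcp_rot: [-0.0, 0.708, 0.707, 0.0]
ft_force: [-1.5, 1.6, -0.3]
width: 0.32
```

```bash
python3 plan.py 0.4461 0.1983 0.2575 89.8 1
```

```text
now [0.4458 0.1989 0.2574] yaw 89.91 z-axis [ 4.e-04  8.e-04 -1.e+00] F [-1.55  1.62 -0.35] M [0.46  0.366 0.089] w 0.3202 q [ 4.190e-01  1.930e-01 -2.040e-01  1.173e+00  1.000e-03  4.210e-01] t 14.525
-0.06 0.03 -0.01 0.03 -0.05 0.11
```

Request:
carry_out(series="0.03 0 0.01 0 0 6; 0 0 0 0 0 8; 0 0 0 0 0 8; 0 0 0 0 0 0; 0 0 0 0 0 0")

```text
clock: 15.15
tcp_pos: [0.4461, 0.1991, 0.2574]
tcp_rot: [0.0, 0.829, 0.559, 0.001]
ft_force: [0.5, 1.8, -0.1]
width: 0.319
```

```bash
python3 plan.py 0.4461 0.1983 0.2575 67.8 1
python3 - <<'E'
from h import *
p,d=eyes.read_camera("side"); crop(p,(420,220,510,300),8,"pics/turn1.png")
E
```

```text
now [0.4461 0.1991 0.2574] yaw 67.92 z-axis [ 1.1e-03  7.0e-04 -1.0e+00] F [ 0.47  1.76 -0.13] M [0.629 0.036 0.086] w 0.319 q [ 0.42   0.193 -0.204  1.173  0.     0.805] t 15.15
-0.08 0.03 -0.01 0.05 -0.06 0.12
```

View pics/turn1.png

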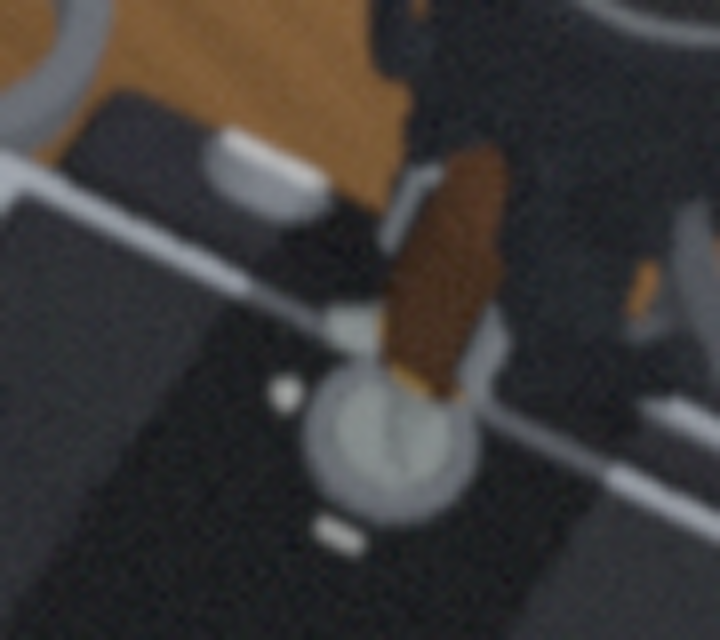

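Request:
carry_out(series="0.04 -0.02 0 0 0 6; 0 0 0 0 0 6; 0 0 0 0 0 6; 0 0 0 0 0 0; 0 0 0 0 0 0")

```text
clock: 15.82
tcp_pos: [0.4463, 0.1993, 0.2574]
tcp_rot: [0.0, 0.907, 0.422, 0.001]
ft_force: [2.0, 1.8, -0.3]
width: 0.321
```

```bash
python3 plan.py 0.4461 0.1983 0.2575 49.8 1
```

```text
now [0.4463 0.1993 0.2574] yaw 49.87 z-axis [ 0.0017  0.     -1.    ] F [ 2.05  1.8  -0.29] M [ 0.41  -0.482  0.124] w 0.3215 q [ 4.200e-01  1.930e-01 -2.030e-01  1.173e+00 -1.000e-03  1.121e+00] t 15.825
-0.09 0.05 -0.01 0.07 -0.06 0.07
```

Request:
carry_out(series="0.03 0 0 0 0 4; 0 0 0 0 0 4; 0 0 0 0 0 0; 0 0 0 0 0 0")

```text
clock: 16.32
tcp_pos: [0.4464, 0.1995, 0.2574]
tcp_rot: [0.0, 0.934, 0.357, 0.001]
ft_force: [2.6, 0.7, -0.1]
width: 0.318
```

```bash
python3 plan.py 0.4461 0.1983 0.2575 41.8 1
```

```text
now [0.4464 0.1995 0.2574] yaw 41.84 z-axis [ 1.5e-03 -2.0e-04 -1.0e+00] F [ 2.63  0.72 -0.08] M [ 0.205 -0.803  0.067] w 0.3184 q [ 4.210e-01  1.930e-01 -2.030e-01  1.173e+00 -1.000e-03  1.261e+00] t 16.325
-0.10 0.07 -0.01 0.07 -0.06 0.04
```

Request:
carry_out(series="0 0 0 0 0 3; 0 0 0 0 0 0; 0 0 0 0 0 0")

```text
clock: 16.7
tcp_pos: [0.4464, 0.1995, 0.2574]
tcp_rot: [0.0, 0.943, 0.332, 0.001]
ft_force: [4.6, 0.6, 0.0]
width: 0.314
```

```bash
python3 plan.py 0.4461 0.1983 0.2575 38.8 1;python3 - <<'E'
from h import *
p=np.mean([eyes.read_camera("side")[0].astype(float) for k in range(4)],0)
c=np.clip((p[258:295,448:492]-90)*3,0,255).astype(np.uint8)
cv2.imwrite("pics/turn2.png",cv2.resize(c[:,:,::-1],None,fx=16,fy=16,interpolation=cv2.INTER_CUBIC))
E
```

```text
now [0.4464 0.1995 0.2574] yaw 38.82 z-axis [ 1.5e-03 -1.0e-04 -1.0e+00] F [4.65 0.58 0.  ] M [ 0.149 -1.102  0.077] w 0.3145 q [ 4.210e-01  1.930e-01 -2.030e-01  1.173e+00 -1.000e-03  1.314e+00] t 16.7
-0.10 0.08 -0.01 0.06 -0.06 0.02
```

View pics/turn2.png

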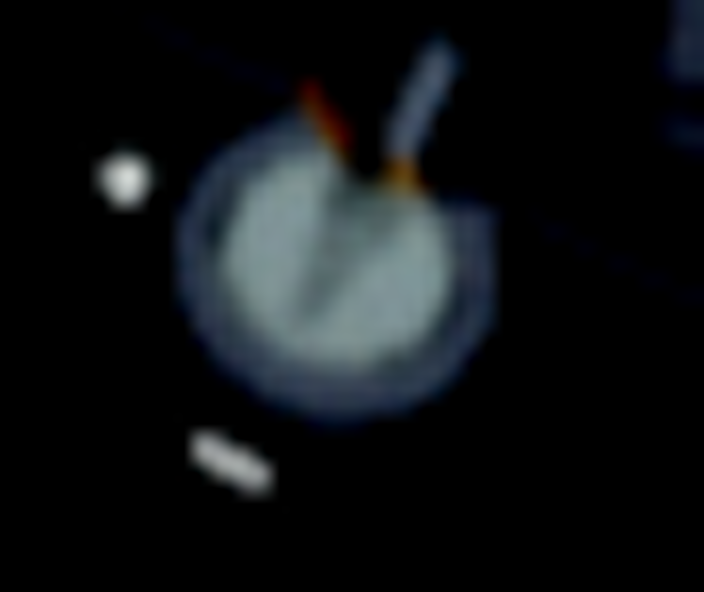

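Request:
carry_out(series="0.04 0.03 0 0 0 3; 0 0 0 0 0 0; 0 0 0 0 0 0")

```text
clock: 17.27
tcp_pos: [0.4465, 0.1995, 0.2574]
tcp_rot: [0.0, 0.952, 0.307, 0.0]
ft_force: [4.1, 0.3, 1.9]
width: 0.319
```

```bash
python3 plan.py 0.4461 0.1983 0.2575 35.8 1
```

```text
now [0.4465 0.1995 0.2574] yaw 35.8 z-axis [ 7.e-04 -1.e-04 -1.e+00] F [4.09 0.32 1.93] M [-0.039 -1.15   0.137] w 0.3191 q [ 0.42   0.194 -0.202  1.174 -0.     1.366] t 17.275
-0.10 0.07 -0.01 0.03 -0.03 0.00
```

Request:
carry_out(series="0 0 0 0 0 2; 0 0 0 0 0 0; 0 0 0 0 0 0")

```text
clock: 17.65
tcp_pos: [0.4465, 0.1995, 0.2574]
tcp_rot: [0.0, 0.957, 0.29, 0.0]
ft_force: [4.0, -0.2, 2.5]
width: 0.319
```

```bash
python3 plan.py 0.4461 0.1983 0.2575 33.8 1
```

```text
now [0.4465 0.1995 0.2574] yaw 33.76 z-axis [ 7.e-04  1.e-04 -1.e+00] F [ 4.05 -0.23  2.53] M [-0.088 -1.323  0.124] w 0.3187 q [ 0.42   0.194 -0.202  1.174 -0.     1.402] t 17.65
-0.10 0.08 -0.01 0.02 -0.03 -0.04
```

Request:
carry_out(series="0.02 0.02 0 0 0 2.5; 0 0 0 0 0 0; 0 0 0 0 0 0")

```text
clock: 18.02
tcp_pos: [0.4466, 0.1995, 0.2574]
tcp_rot: [-0.0, 0.963, 0.27, 0.0]
ft_force: [4.9, 0.2, 3.7]
width: 0.322
```

```bash
python3 plan.py 0.4461 0.1983 0.2575 31.3 1
```

```text
now [0.4466 0.1995 0.2574] yaw 31.3 z-axis [ 4.e-04  1.e-04 -1.e+00] F [4.86 0.18 3.66] M [-0.041 -1.186  0.172] w 0.3216 q [ 0.42   0.194 -0.202  1.174 -0.     1.445] t 18.025
-0.10 0.08 -0.01 0.00 -0.02 -0.00
```

Request:
carry_out(series="0 0 0 0 0 2.5; 0 0 0 0 0 0; 0 0 0 0 0 0")

```text
clock: 18.4
tcp_pos: [0.4466, 0.1996, 0.2574]
tcp_rot: [-0.0, 0.969, 0.249, 0.0]
ft_force: [3.9, 0.6, 3.9]
width: 0.319
```

```bash
python3 plan.py 0.4461 0.1983 0.2575 28.8 1
```

```text
now [0.4466 0.1996 0.2574] yaw 28.81 z-axis [ 4.e-04  2.e-04 -1.e+00] F [3.86 0.56 3.89] M [ 0.041 -1.241  0.338] w 0.3194 q [ 0.42   0.195 -0.202  1.174  0.     1.488] t 18.4
-0.11 0.09 -0.01 0.00 -0.02 0.01
```

```bash
python3 plan.py 0.4461 0.1983 0.2575 28.8 1;python3 - <<'E'
from h import *
p=np.mean([eyes.read_camera("side")[0].astype(float) for k in range(3)],0)
c=np.clip((p[258:295,448:492]-90)*3,0,255).astype(np.uint8)
cv2.imwrite("pics/turn3.png",cv2.resize(c[:,:,::-1],None,fx=16,fy=16,interpolation=cv2.INTER_CUBIC))
E
python3 plan.py 0.4461 0.1983 0.2575 28.8 1|head -1
```

```text
now [0.4466 0.1996 0.2574] yaw 28.81 z-axis [ 4.e-04  2.e-04 -1.e+00] F [3.86 0.56 3.89] M [ 0.041 -1.241  0.338] w 0.3194 q [ 0.42   0.195 -0.202  1.174  0.     1.488] t 18.4
-0.11 0.09 -0.01 0.00 -0.02 0.01
now [0.4466 0.1996 0.2574] yaw 28.78 z-axis [ 4.e-04  2.e-04 -1.e+00] F [ 4.67 -0.31  4.56] M [ 0.02  -1.2    0.308] w 0.3184 q [ 0.42   0.195 -0.202  1.174  0.     1.489] t 18.55
```

View pics/turn3.png

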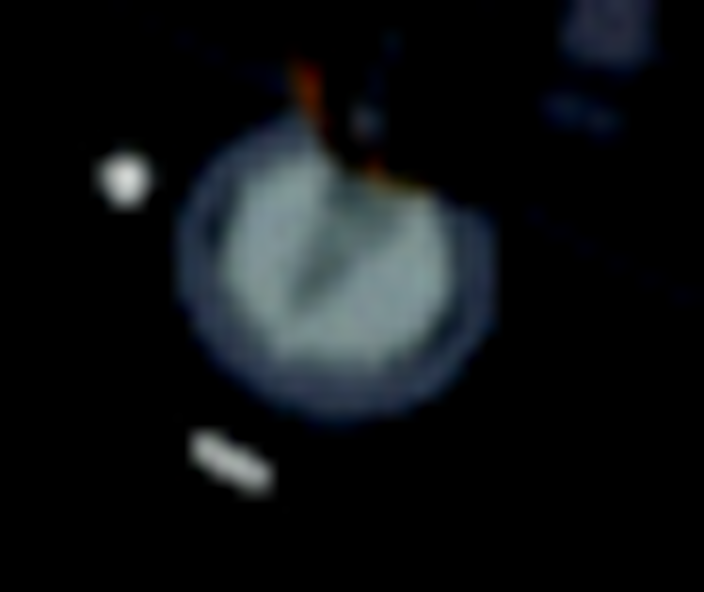

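Request:
carry_out(series="0 0 0 0 0 -3; 0 0 0 0 0 -2; 0 0 0 0 0 0; 0 0 0 0 0 0")

```text
clock: 19.05
tcp_pos: [0.4462, 0.1994, 0.2573]
tcp_rot: [-0.0, 0.957, 0.29, -0.0]
ft_force: [3.6, -0.3, 4.9]
width: 0.32
```

```bash
python3 plan.py 0.4461 0.1983 0.2575 28.8 1|head -1
```

```text
now [0.4462 0.1994 0.2573] yaw 33.74 z-axis [-5.e-04 -0.e+00 -1.e+00] F [ 3.57 -0.3   4.86] M [-0.078 -0.99   0.091] w 0.3202 q [ 0.42   0.194 -0.202  1.175  0.     1.402] t 19.05
```

Request:
carry_out(series="0.03 0.02 0 0 0 -2.5; 0 0 0 0 0 0; 0 0 0 0 0 0")

```text
clock: 19.42
tcp_pos: [0.4461, 0.1993, 0.2573]
tcp_rot: [-0.0, 0.95, 0.311, -0.001]
ft_force: [2.4, -0.1, 6.3]
width: 0.317
```

```bash
python3 plan.py 0.4461 0.1983 0.2575 28.8 1|head -1
```

```text
now [0.4461 0.1993 0.2573] yaw 36.24 z-axis [-1.4e-03 -1.0e-04 -1.0e+00] F [ 2.43 -0.1   6.25] M [-0.086 -0.748  0.077] w 0.317 q [ 4.200e-01  1.950e-01 -2.010e-01  1.176e+00  1.000e-03  1.358e+00] t 19.425
```

Request:
carry_out(series="0 0 -0.2 0 0 0; 0 0 -0.3 0 0 0; 0 0 -0.5 0 0 0; 0 0 -2 0 0 0; 0 0 -3 0 0 0")

```text
clock: 20.05
tcp_pos: [0.4452, 0.1991, 0.3171]
tcp_rot: [-0.0, 0.95, 0.311, -0.002]
ft_force: [0.4, 1.5, -0.7]
width: 0.321
```

Request:
carry_out(series="0 0 -1 0 0 0; 0 0 0 0 0 0; 0 0 0 0 0 0")

```text
clock: 20.42
tcp_pos: [0.4462, 0.1992, 0.3261]
tcp_rot: [0.0, 0.95, 0.311, -0.001]
ft_force: [-0.9, -0.0, -1.5]
width: 0.32
```

```bash
python3 plan.py 0.5904 -0.2218 0.3246 38.96 8;python3 - <<'E'
from h import *
p=np.mean([eyes.read_camera("side")[0].astype(float) for k in range(3)],0);np.save("sidep",p)
crop(p.astype(np.uint8),(420,170,520,300),5,"pics/turn4.png")
c=(.4484,.1988)
from slot import line
res=[]
for th in np.radians(np.arange(-10,45,1)):
    for off in np.arange(-.002,.0021,.0005):
        res.append((line(c,th,off,img=p.mean(2)).mean()-(line(c,th,off+.003,L=.008,img=p.mean(2)).mean()+line(c,th,off-.003,L=.008,img=p.mean(2)).mean())/2,np.degrees(th).round(),off))
res.sort();print([tuple(map(float,x)) for x in res[:6]])
E
```

```text
now [0.4462 0.1992 0.3261] yaw 36.26 z-axis [-2.1e-03 -8.0e-04 -1.0e+00] F [-0.86 -0.01 -1.5 ] M [-0.048 -0.028 -0.007] w 0.3198 q [ 0.42   0.177 -0.046  1.35   0.     1.358] t 20.425
-1.66 5.31 0.02 -0.00 0.02 -0.34;
-1.69 5.30 0.02 -0.00 0.02 -0.34;
-1.72 5.29 0.02 -0.00 0.02 -0.34;
-1.75 5.28 0.02 -0.00 0.02 -0.34;
-1.78 5.27 0.02 -0.00 0.02 -0.34;
-1.81 5.26 0.02 -0.00 0.02 -0.34;
-1.85 5.25 0.02 -0.00 0.02 -0.34;
-1.88 5.24 0.02 -0.00 0.02 -0.34
[(np.float32(-0.9024048), np.float64(87.0), np.float64(-4.0)), (np.float32(-0.8972168), np.float64(88.0), np.float64(-4.0)), (np.float32(-0.8875885), np.float64(86.0), np.float64(-4.0)), (np.float32(-0.88697815), np.float64(85.0), np.float64(-4.0)), (np.float32(-0.8796997), np.float64(89.0), np.float64(-4.0)), (np.float32(-0.8778839), np.float64(84.0), np.float64(-4.0)), (np.float32(-0.8663788), np.float64(98.0), np.float64(-3.2499999999999996)), (np.float32(-0.8643341), np.float64(97.0), np.float64(-3.4999999999999996))]
[(-1.9190216064453125, 7.0, -0.0015), (-1.913330078125, 8.0, -0.0015), (-1.9033355712890625, 6.0, -0.0015), (-1.892669677734375, 9.0, -0.0015), (-1.866180419921875, 5.0, -0.0015), (-1.8505706787109375, 6.0, -0.002)]
```

View pics/turn4.png

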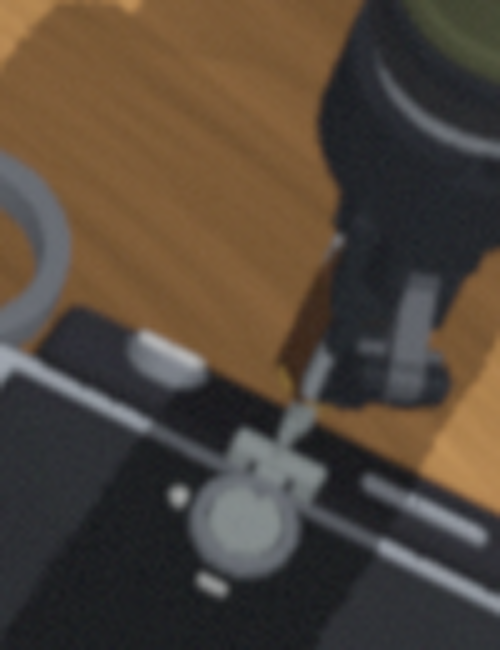

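Request:
carry_out(series="-1.7 5.3 0 0 0 -0.3; -1.7 5.3 0 0 0 -0.3; -1.7 5.3 0 0 0 -0.3; -1.8 5.3 0 0 0 -0.3; -1.8 5.3 0 0 0 -0.3")

```text
clock: 21.2
tcp_pos: [0.5363, -0.0665, 0.3267]
tcp_rot: [-0.0, 0.946, 0.324, -0.0]
ft_force: [0.1, 1.5, -1.4]
width: 0.319
```

Request:
carry_out(series="-1.8 5.3 0 0 0 -0.4; -1.8 5.2 0 0 0 -0.4; -1.8 5.0 0 0 0 -0.4; 0 0 0 0 0 0; 0 0 0 0 0 0")

```text
clock: 21.82
tcp_pos: [0.5891, -0.2199, 0.3263]
tcp_rot: [-0.001, 0.943, 0.333, -0.001]
ft_force: [0.1, 0.5, -1.0]
width: 0.319
```

```bash
python3 plan.py 0.5904 -0.2218 0.23 38.96 1;python3 - <<'E'
from h import *
p=np.mean([eyes.read_camera("side")[0].astype(float) for k in range(3)],0);np.save("sidep",p)
crop(p.astype(np.uint8),(430,240,510,300),8,"pics/lk5.png"); crop(p.astype(np.uint8),(190,90,310,250),5,"pics/blk5.png")
from slot import line
c=(.4484,.1988);res=[]
for th in np.radians(np.arange(-30,60,1)):
    for off in np.arange(-.002,.0021,.00025):
        res.append((line(c,th,off,img=p.mean(2)).mean()-(line(c,th,off+.003,L=.008,img=p.mean(2)).mean()+line(c,th,off-.003,L=.008,img=p.mean(2)).mean())/2,np.degrees(th).round(),off))
res.sort();print([tuple(map(float,x)) for x in res[:6]])
E
```

```text
now [ 0.5891 -0.2199  0.3263] yaw 38.92 z-axis [-0.0018  0.0012 -1.    ] F [ 0.05  0.53 -1.04] M [ 0.024  0.011 -0.002] w 0.3185 q [-3.570e-01  4.360e-01  3.270e-01  1.464e+00  1.000e-03  5.340e-01] t 21.825
-0.01 0.25 9.63 -0.12 0.04 -0.04
[(np.float32(-0.5743103), np.float64(124.0), np.float64(-0.9999999999999974)), (np.float32(-0.568573), np.float64(124.0), np.float64(-1.2499999999999976)), (np.float32(-0.5547943), np.float64(123.00000000000001), np.float64(-0.9999999999999974)), (np.float32(-0.54130554), np.float64(123.00000000000001), np.float64(-1.2499999999999976)), (np.float32(-0.5364075), np.float64(122.0), np.float64(-0.9999999999999974)), (np.float32(-0.5278778), np.float64(124.0), np.float64(-0.7499999999999972)), (np.float32(-0.524353), np.float64(122.0), np.float64(-1.2499999999999976)), (np.float32(-0.5181732), np.float64(121.0), np.float64(-0.9999999999999974))]
[(-15.618011474609375, 18.0, 0.0012500000000000002), (-15.551956176757812, 17.0, 0.0012500000000000002), (-15.5426025390625, 19.0, 0.0012500000000000002), (-15.423660278320312, 18.0, 0.001), (-15.40289306640625, 19.0, 0.001), (-15.368423461914062, 20.0, 0.0012500000000000002)]
```

View pics/lk5.png

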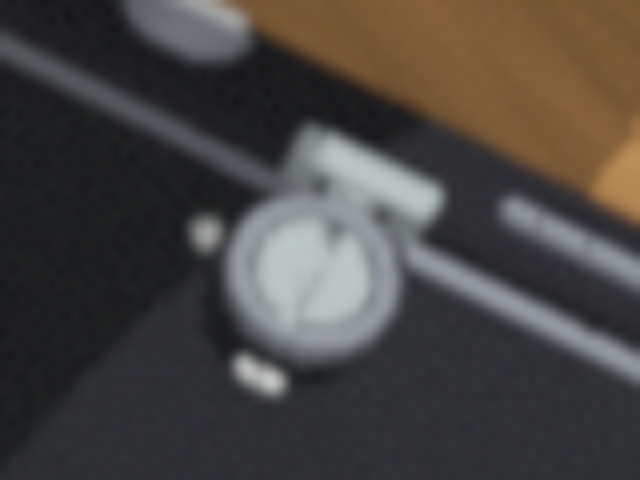

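View pics/blk5.png

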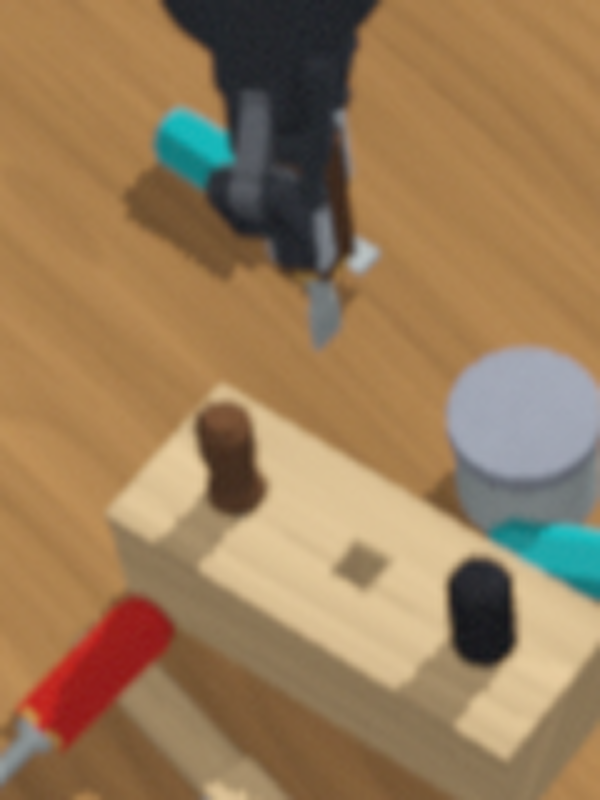

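Run:
```python
from h import *
f=lambda x,y,z: atz('side',430+x/8-.5,240+y/8-.5,z)
for a,b in(((5,45),(630,372)),((320,145),(440,196))):
    d=f(*b,.16)-f(*a,.16); print(np.degrees(np.arctan2(d[1],d[0]))-90, np.linalg.norm(d))
# subpixel slot fit: darkest offset per position along
from slot import line
p=np.load("sidep.npy").mean(2); c=np.array((.4484,.1988))
th=np.radians(17);u=np.array([np.cos(th),np.sin(th)]);n=np.array([-u[1],u[0]])
ts=np.arange(-.0095,.0096,.0005);offs=np.arange(-.002,.0042,.0001);mm=[]
for t in ts:
    P=c+t*u+offs[:,None]*n; uv=proj('side',np.c_[P,np.full(len(P),.175)]).astype(np.float32)
    v=cv2.remap(p.astype(np.float32),uv[:,:1],uv[:,1:],cv2.INTER_CUBIC)[:,0]; w=np.clip(np.percentile(v,60)-v,0,None)**2; mm.append((w*offs).sum()/w.sum())
mm=np.array(mm);print((mm*1000).round(1)); 
k=np.polyfit(ts[6:-6],mm[6:-6],1);print(17+np.degrees(np.arctan(k[0])))
```

```text
15.459283803858298 0.1584087765608334
20.642434035140397 0.029303005174850166
[(np.float32(-0.5743103), np.float64(124.0), np.float64(-0.9999999999999974)), (np.float32(-0.568573), np.float64(124.0), np.float64(-1.2499999999999976)), (np.float32(-0.5547943), np.float64(123.00000000000001), np.float64(-0.9999999999999974)), (np.float32(-0.54130554), np.float64(123.00000000000001), np.float64(-1.2499999999999976)), (np.float32(-0.5364075), np.float64(122.0), np.float64(-0.9999999999999974)), (np.float32(-0.5278778), np.float64(124.0), np.float64(-0.7499999999999972)), (np.float32(-0.524353), np.float64(122.0), np.float64(-1.2499999999999976)), (np.float32(-0.5181732), np.float64(121.0), np.float64(-0.9999999999999974))]
[0.5 0.5 0.7 0.9 1.2 1.3 1.4 1.6 1.8 1.8 1.8 1.8 1.8 1.7 1.7 1.6 1.6 1.5
 1.4 1.3 1.3 1.4 1.4 1.5 1.5 1.5 1.4 1.2 1.1 1.1 1.1 1.1 1.1 1.  1.  0.9
 1.  1.1 1.2]
14.051708807759399
```

Request:
carry_out(series="0 0.2 4 0 0 0; 0 0 4 0 0 0; 0 0 0 0 0 0; 0 0 0 0 0 0; 0 0 0 0 0 0")

```text
clock: 22.6
tcp_pos: [0.5921, -0.2218, 0.2498]
tcp_rot: [0.001, 0.943, 0.334, 0.002]
ft_force: [-0.3, 0.5, -1.4]
width: 0.32
```

```bash
python3 plan.py 0.5904 -0.2218 0.165 38.96 1
```

```text
now [ 0.5921 -0.2218  0.2498] yaw 38.98 z-axis [ 0.0042 -0.0016 -1.    ] F [-0.27  0.52 -1.43] M [-0.039 -0.009 -0.025] w 0.3198 q [-0.358  0.444  0.144  1.266 -0.     0.532] t 22.6
-0.16 -0.14 8.48 0.22 -0.13 0.02
```

Request:
carry_out(series="0 0 3 0 0 0; 0 0 3 0 0 0; 0 0 0 0 0 0; 0 0 0 0 0 0; 0 0 0 0 0 0")

```text
clock: 23.22
tcp_pos: [0.592, -0.222, 0.1893]
tcp_rot: [0.001, 0.943, 0.333, 0.001]
ft_force: [-0.4, -0.0, -0.4]
width: 0.316
```

Request:
carry_out(series="0 0 0 0 0 0; 0 0 0 0 0 0")

```text
clock: 23.48
tcp_pos: [0.591, -0.2216, 0.1878]
tcp_rot: [0.0, 0.943, 0.333, 0.0]
ft_force: [0.5, 0.1, -1.3]
width: 0.317
```

```bash
python3 plan.py 0.5904 -0.2218 0.165 38.96 1
python3 - <<'E'
from h import *
for n in("side","top"):
    p,d=eyes.read_camera(n)
    crop(p,(200,130,320,250),6,"pics/blk6.png") if n=='side' else crop(p,(350,190,480,290),6,"pics/blk6t.png")
E
```

```text
now [ 0.591  -0.2216  0.1878] yaw 38.96 z-axis [ 9.e-04 -3.e-04 -1.e+00] F [ 0.52  0.15 -1.33] M [-0.008 -0.012 -0.012] w 0.3166 q [-0.359  0.47   0.023  1.123  0.     0.532] t 23.475
-0.06 -0.03 2.28 0.04 -0.03 -0.00
```

View pics/blk6.png

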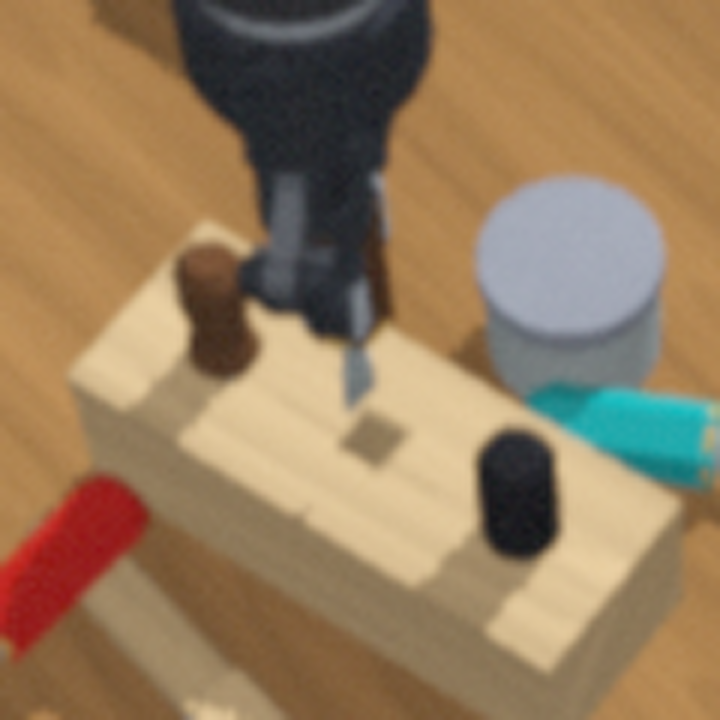

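Request:
carry_out(series="-0.05 0 1.2 0 0 0; 0 0 1.2 0 0 0; 0 0 1 0 0 0; 0 0 0 0 0 0; 0 0 0 0 0 0")

```text
clock: 24.2
tcp_pos: [0.5905, -0.2219, 0.1532]
tcp_rot: [0.0, 0.943, 0.333, 0.0]
ft_force: [-0.3, 0.1, -1.2]
width: 0.316
```

```bash
python3 plan.py 0.5904 -0.2218 0.1035 38.96 1
```

```text
now [ 0.5905 -0.2219  0.1532] yaw 38.96 z-axis [ 0.e+00 -1.e-04 -1.e+00] F [-0.25  0.08 -1.16] M [-0.004  0.011  0.017] w 0.3161 q [-0.36   0.489 -0.036  1.045 -0.     0.531] t 24.2
0.00 -0.02 4.97 0.00 0.00 -0.00
```

Tip is about 4 mm inside the hole with no force.

Request:
carry_out(series="0 0 1.2 0 0 0; 0 0 1.2 0 0 0; 0 0 1.2 0 0 0; 0 0 0.6 0 0 0; 0 0 0 0 0 0")

```text
clock: 24.82
tcp_pos: [0.59, -0.2217, 0.1104]
tcp_rot: [-0.0, 0.943, 0.333, -0.0]
ft_force: [0.1, 0.8, -0.5]
width: 0.319
```

Request:
carry_out(series="0 0 0.4 0 0 0; 0 0 0.2 0 0 0; 0 0 0 0 0 0; 0 0 0 0 0 0")

```text
clock: 25.32
tcp_pos: [0.5906, -0.2219, 0.1054]
tcp_rot: [0.0, 0.943, 0.333, 0.0]
ft_force: [0.4, -0.3, -1.8]
width: 0.32
```

```bash
python3 plan.py 0.5904 -0.2218 0.1025 38.96 1
```

```text
now [ 0.5906 -0.2219  0.1054] yaw 38.96 z-axis [ 5.e-04 -2.e-04 -1.e+00] F [ 0.44 -0.3  -1.76] M [ 0.056  0.016 -0.026] w 0.3197 q [-0.359  0.524 -0.109  0.937 -0.     0.531] t 25.325
-0.00 -0.02 0.29 0.02 -0.01 -0.00
```

Request:
carry_out(series="0 0 0.2 0 0 0; 0 0 0.1 0 0 0; 0 0 0 0 0 0; 0 0 0 0 0 0")

```text
clock: 25.82
tcp_pos: [0.5904, -0.2219, 0.1025]
tcp_rot: [0.0, 0.943, 0.333, 0.0]
ft_force: [-1.1, -0.2, 2.1]
width: 0.32
```

Request:
carry_out(series="0 0 0 0 0 0; 0 0 0 0 0 0; 0 0 0 0 0 0; 0 0 0 0 0 0; 0 0 0 0 0 0", fingers=0)

```text
clock: 26.45
tcp_pos: [0.5904, -0.2219, 0.1022]
tcp_rot: [0.0, 0.943, 0.333, -0.0]
ft_force: [0.1, 0.2, -0.1]
width: 0.999
```

```bash
python3 plan.py 0.5904 -0.2218 0.25 38.96 1
```

```text
now [ 0.5904 -0.2219  0.1022] yaw 38.96 z-axis [-0. -0. -1.] F [ 0.09  0.16 -0.12] M [ 0.014 -0.013 -0.019] w 0.9994 q [-0.36   0.527 -0.114  0.93  -0.     0.531] t 26.45
0.01 -0.01 -14.78 0.00 0.00 -0.00
```

Fully open. I'll lift straight up and then move aside so the cameras can see the block and the lock.

Request:
carry_out(series="0 0 -1 0 0 0; 0 0 -3 0 0 0; 0 0 -5 0 0 0; 0 0 -5 0 0 0; 0 0 -3 0 0 0")

```text
clock: 27.08
tcp_pos: [0.5912, -0.2222, 0.2763]
tcp_rot: [0.002, 0.943, 0.333, 0.002]
ft_force: [0.2, -1.1, 1.3]
width: 1.003
```

Request:
carry_out(series="-4.2 -4 0 0 0 0; -4.2 -4 0 0 0 0; -4.2 -4 0 0 0 0; -3 -3 0 0 0 0; 0 0 0 0 0 0")

```text
clock: 27.7
tcp_pos: [0.3718, -0.2025, 0.2732]
tcp_rot: [0.0, 0.943, 0.333, -0.0]
ft_force: [0.6, 0.8, 0.1]
width: 1.002
```

```bash
python3 plan.py 0.5904 -0.2218 0.25 38.96 1|head -1
python3 - <<'E'
from h import *
for n in("side","top"):
    p=np.mean([eyes.read_camera(n)[0].astype(float) for k in range(3)],0).astype(np.uint8); d=eyes.read_camera(n)[1]
    cv2.imwrite(f"pics/fin_{n}.png",p[:,:,::-1])
    if n=='side': crop(p,(430,240,510,300),8,"pics/lk7.png"); np.save("sidep",p)
    C=cloud(n,d).reshape(-1,3); m=(np.hypot(C[:,0]-.591,C[:,1]+.221)<.024)&(C[:,2]>.078)&(C[:,2]<.16)
    print(n,m.sum(),C[m].mean(0).round(4),np.percentile(C[m][:,2],98).round(4))
    o=outline_of(n,"driver");print([(round(x['score'],2),[int(t) for t in x['rect']]) for x in o])
E
```

```text
now [ 0.3718 -0.2025  0.2732] yaw 38.86 z-axis [-1.e-04 -1.e-04 -1.e+00] F [0.56 0.8  0.12] M [ 0.016 -0.066  0.074] w 1.0019 q [-0.499  0.075 -0.304  1.192 -0.     0.394] t 27.7
side 358 [ 0.5962 -0.2159  0.1199] 0.1447
[(0.92, [187, 209, 222, 251]), (0.76, [289, 191, 341, 210]), (0.75, [220, 114, 263, 144]), (0.67, [325, 247, 389, 265]), (0.55, [250, 183, 272, 209])]
top 233 [ 0.5891 -0.2163  0.1286] 0.1457
[(0.95, [364, 276, 409, 310]), (0.9, [298, 262, 340, 308]), (0.61, [406, 235, 428, 249]), (0.6, [423, 168, 439, 217]), (0.56, [473, 288, 534, 304])]
```

View pics/fin_side.png

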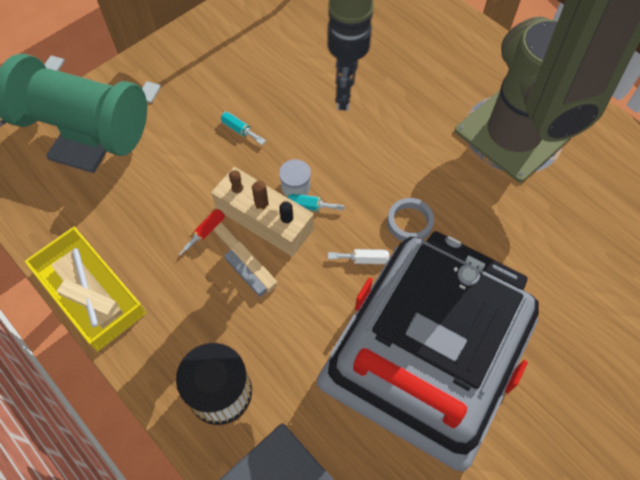

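View pics/lk7.png

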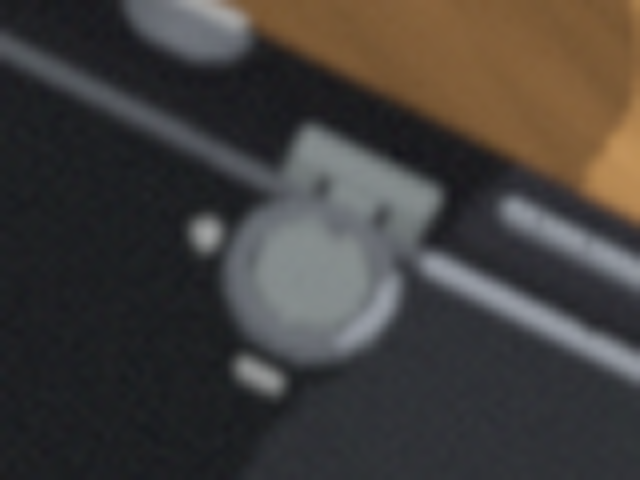

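View pics/fin_top.png

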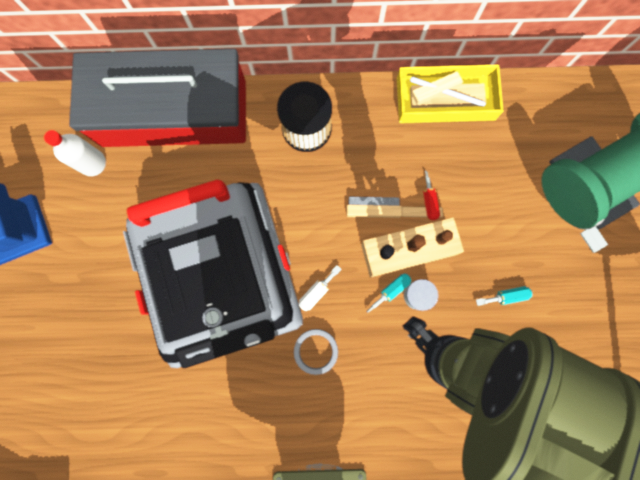

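Everything is in place, but the arm's shadow hides the slot. I'll shift the arm and take one clear picture of the lock before handing in.

Request:
carry_out(series="-1 5 -1.5 0 0 0; -1 5 -1.5 0 0 0; -1 5 -1.5 0 0 0; 0 0 0 0 0 0; 0 0 0 0 0 0")

```text
clock: 28.82
tcp_pos: [0.4454, -0.3384, 0.3164]
tcp_rot: [-0.001, 0.943, 0.333, -0.0]
ft_force: [0.2, -0.2, -0.3]
width: 0.999
```

```bash
python3 - <<'E'
from h import *
p=np.mean([eyes.read_camera("side")[0].astype(float) for k in range(12)],0);np.save("sidef",p)
c0=np.array((.4484,.1988)); s=.0001;N=400
j,i=np.mgrid[:N,:N]; X=c0[0]+(N/2-j)*s; Y=c0[1]+(N/2-i)*s
uv=proj('side',np.c_[X.ravel(),Y.ravel(),np.full(N*N,.175)]).astype(np.float32)
im=cv2.remap(p.astype(np.float32)[:,:,::-1],uv[:,0].reshape(N,N),uv[:,1].reshape(N,N),cv2.INTER_CUBIC)
cv2.imwrite("pics/lkf.png",np.clip((im-60)*1.6,0,255).astype(np.uint8))
E
sed -i '/^res=/,$d' slot.py
python3 - <<'E'
from h import *
from slot import line
p=np.load("sidef.npy").mean(2);c=(.4484,.1988);res=[]
for th in np.radians(np.arange(-20,55,1)):
    for off in np.arange(-.003,.0031,.00025):
        for L in(.0105,):
            res.append((float(line(c,th,off,img=p).mean()-(line(c,th,off+.003,L=.008,img=p).mean()+line(c,th,off-.003,L=.008,img=p).mean())/2),float(np.degrees(th).round()),float(off)))
res.sort();print(res[:6])
E
```

```text
[(-15.5557861328125, 18.0, 0.0012500000000000037), (-15.516494750976562, 17.0, 0.0012500000000000037), (-15.452743530273438, 19.0, 0.0012500000000000037), (-15.43841552734375, 18.0, 0.0010000000000000035), (-15.38336181640625, 17.0, 0.0010000000000000035), (-15.381515502929688, 19.0, 0.0010000000000000035)]
```

View pics/lkf.png

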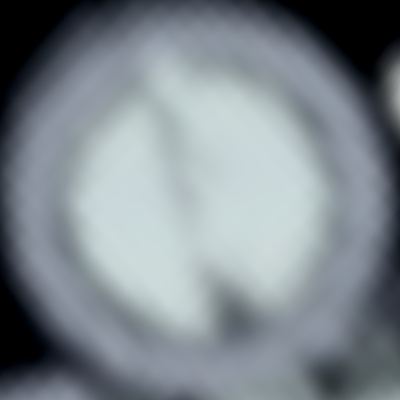

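```bash
python3 -c "
from workcell import r; print(r.close_job())"
```

```text
the job is handed in; nothing more can be done
None
```

I turned the cam lock clockwise to its stop and stood the broad screwdriver back upright in its own hole, the middle one. I handed the job in at about 29–30 s; no verdict is reported.

- **Lock:** The blade sat about 5 mm deep in the slot. The turning moment stayed around 0.1 N m, then rose from 0.17 to 0.34 N m in the last 2.5°, and I stopped there. I eased the blade back about 7.5° before lifting it out, and the moment never reversed.
- **Slot angle:** The final picture puts the slot at about 17–18°, against about 16° for the head's x axis. One cruder fit of an earlier picture gave 14°. The camera alone can't confirm the 0.04 rad tolerance, so I rely mainly on the rise in moment at the stop.
- **Screwdriver and arm:** I released the screwdriver at the pose where I had gripped it. Its top measures about 145 mm at the same place as at the start, and the gripper is clear of everything.
- **Other things:** The red, turquoise and white look-alikes, standing free in the first pictures, had toppled by the first close look, before the arm touched anything. The red one came to rest against the brush and may have shifted it by a few millimetres. The other tools, tin and tape look unmoved in the pictures, but I did not measure them at the end.

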